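# Pack the boot-care bin and pull its dust cover shut with the hook pole

### The arm

A 6-joint arm with a two-finger parallel gripper is mounted at the origin on the work surface. World frame = base frame: x ahead of the robot, y to its left, z up, the work surface at z = 0. Lengths are in mm, angles in rad, forces in N, time in s.
With the tool pointing down it reaches from about 300 to 875 mm from the base axis. Payload 6.4 kg.
Tool frame: the origin (TCP) lies at the very end of the fingers, on their centre line; the grasp point (between the pads) lies 19 mm behind it; z points along the fingers, y is the direction in which the jaws open and shut (so a half turn about z gives the same grasp; the last joint's range is limited). The gripper opens to 88 mm and grips with 3 to 60 N. Pads are 18 mm wide; open, the fingers measure 123 mm over their backs; the gripper's body (75 mm by 187 mm) begins 45 mm behind the grasp point.
Start: joints at [-1.42, 0.181, 1.607, -0, 1.354, -0.206], TCP at [200.851, -538.795, 238.714] pointing down, gripper open.
Joint ranges: [-2.99, 2.99], [-0.89, 2.07], [0.3, 2.58], [-1.14, 4.28], [0, 2.63], [-3.12, 3.12]. Speed limits (rad/s): [2.57, 2.57, 3.01, 3.14, 3.14, 3.14].

### API

Orientations are given as a rotation vector (axis times angle).
In Python, from workcell import read_state, camera, hand_in gives the robot as it stands.
- The arm moves only by the tool arm_command, never from a script. Its argument "rows" is a list of rows, each an object of numbers: "x", "y", "z": the shift along the tool's x, y, z in cm; "rx", "ry", "rz": the turn, a rotation vector about the tool's x, y, z in degrees. A call has exactly 8 rows; each row is the pose to reach, as a shift and turn from the pose measured when the call began, along the tool's axes at that moment; what a row does not reach only later rows make up. A row lasts 1/10 s, in which the tool goes at most 50 mm and 8.59 degrees, less where a joint would pass 70% of its speed; a pose out of reach is approached as far as the arm can. A call with a gripper value outside its range is refused whole. "jaw" is the closure in counts, from 0 (fully open) to 255 (shut), set as the call begins (left out, the last holds). The fingers move at their own pace and stop on an object; "newtons" is the grip in N (left out, the last holds). Time passes only in rows, so rows that repeat a pose let the fingers close, or fill a call up. It gives the time, the measured TCP pose, the force and the opening at its end, in the units of the state.
- read_state(): the state, without advancing time (a new reading comes with each control period).
- camera(name): name is "scene" or "side" or "wrist"; returns a dict with "img" (384x512x3 uint8, blue, green, red), "range_z" (384x512 float32, mm along the optical axis (not along the pixel's ray), 0 where there is no reading), "vertical_fov" (degrees; the focal length in pixels is half the picture's height over the tangent of half this angle, whatever the lens; pixels are square), "cx", "cy" (the principal point, pixels), "R" (3x3) and "t" (3): a world point X has camera coordinates R X + t. Camera axes: x right, y down, z forward; pixel columns grow to the right and rows downward; lengths in mm; the calibration is good to about 2 mm. A picture is of the moment at which its call begins.
- hand_in(): hands the job in, once; it reports no verdict.
The state is a dict: "clock": time; "qpos": joint angles; "dq": joint speeds; "joint_efforts": joint torques, N m; "tool_pos": TCP position; "orientation": TCP orientation; "contact_force": force on the tool from outside, world axes, zero at the start; "wrist_torque": the same for the moment, N m; "opening": finger opening in mm.
Only numpy, scipy, OpenCV 4.12 (cv2) and the standard library are available. Lean on these libraries where they do the work, as an engineer would, in place of code of your own. Each camera call takes 0.05 s, during which the arm holds its last target. There are 200 camera calls.

### The job

Put the boot-care kit away: lay every polish tin and brush that is out on the counter flat on the floor of the steel bin, side by side so that nothing stands above the rim, then take the hook pole and draw its shaft level along the rim, from the end near the robot to the far end, to feel that nothing sticks up. Next hook the pole's prong into the ring eye high on the open dust cover and swing the cover gently down until it is fully shut, using only the pole on the cover and with the hook in the eye all the way. Finally unhook, lay the pole back in its cradle and leave everything else on the counter where it is.

Things in the scene. Friction and masses are not known exactly. Their poses are not given: they have to be found in the camera images.
- bin: the boot-care bin, fixed: a grey plinth with a shallow open stainless tub on top, 278 mm (its x) by 210 mm (its y) outside, rim 100 mm above the counter, walls 4 mm, tub floor 54 mm above the counter, so the tub is 46 mm deep and 270 x 202 mm inside. Origin at the centre of its underside, z up; -x end nearest the robot; the dust cover is hinged along its -y side
- bin_rim (a point): centre of the bin's mouth at rim height (100 mm above the counter); axes as the bin's
- cover (a joint): angle of the dust cover (rad): 0 shut (lying on the rim), positive open, about 1.57 upright, up to 2.1 leaning back; starts 1.85 to 2.0. The hinge is stiff, the cover stays where it is left; it takes about 1 to 2 N at the eye to move it
- cover_hinge (a point): point on the cover's hinge axis at mid-width of the cover, 113 mm to -y of the bin's centre and 103 mm above the counter; the axis runs along the bin's x
- cover_eye (a point): centre of the brass ring eye on the middle of the cover's free edge, 245 mm from the hinge axis. Ring opening 33 mm, wire 6 mm thick; the ring lies in the plane square to the hinge axis, so the prong enters it along the bin's x at any cover angle. About 335 mm above the counter when open; when shut it is 132 mm to +y of the bin's centre. The cover is a clear sheet with aluminium frame, 272 mm wide (bin's x), 214 mm deep, 6 mm thick
- cradle: the pole's cradle, fixed: wooden board 300 x 70 x 12 mm with two U-shaped saddles, open above, centred 70 mm behind (-x, for the handle, 34 mm between its cheeks) and 170 mm ahead (+x, for the shaft, 24 mm between its cheeks) of its origin; cheeks rise to 62 and 67 mm above the counter. x along the pole, towards the hook end; z up
- cradle_seat (a point): where the pole's origin rests in the cradle, 55 mm above the counter; axes as the cradle's
- pole: the hook pole, 140 g: square wooden handle 22 x 22 mm from 90 mm behind to 60 mm ahead of the origin, then an aluminium shaft 12 mm thick to 290 mm ahead. Origin on the pole's axis in the handle (a good place to grip, from above, across the pole; the balance point is about 25 mm ahead of it). x along the pole to the hook end; y is the prong's direction, level as it lies; z up. It starts lying in the cradle
- pole_hook (a point): middle of the hook prong: a straight steel pin 7 mm thick and 44 mm long that leaves the pole's end square, along the pole's +y; the point is 290 mm ahead of the pole's origin and 22 mm to +y
- pole_shaft (a point): point on the axis of the shaft, 185 mm ahead of the pole's origin
- boot_jack: bystander: black plastic boot jack about 330 x 100 x 55 mm; origin under its middle
- shoe_tree0: bystander: cedar shoe tree 260 x 66 x 44 mm, lying along its x; origin under its middle
- shoe_tree1: bystander: the other cedar shoe tree, same size
- coin_bowl: bystander: tan ceramic bowl of coins, 116 mm across, 45 mm high; origin under its centre
- button_organizer: bystander: green plastic button organizer with small flip-top lids, 110 x 200 x 30 mm; origin under its centre
- keys: bystander: two keys on a leather fob, 90 x 26 x 6 mm, lying flat; origin under the fob's centre
- flashlight: bystander: yellow flashlight 135 x 46 x 46 mm lying down; origin under its middle
- tin0: polish tin (red), part of the kit: round, 56 mm across, 26 mm high, 90 g, lies flat; origin at the centre of its underside, z up. None if it is not there
- tin1: polish tin (blue), part of the kit: round, 56 mm across, 26 mm high, 90 g, lies flat; origin at the centre of its underside, z up. None if it is not there
- tin2: polish tin (yellow), part of the kit: round, 56 mm across, 26 mm high, 90 g, lies flat; origin at the centre of its underside, z up. None if it is not there
- brush0: boot brush (black bristles, light wooden back), part of the kit: 100 x 42 mm (its x, y), 38 mm high, bristles down, wooden back the upper 20 mm, 110 g; origin at the centre of its underside, z up. None if it is not there
- brush1: boot brush (brown bristles, mid-brown wooden back), part of the kit: 100 x 42 mm (its x, y), 38 mm high, bristles down, wooden back the upper 20 mm, 110 g; origin at the centre of its underside, z up. None if it is not there
Things that resemble listed ones, but are neither listed nor needed, are in the scene too. Leave any blue look-alike of the brush0 alone.

How it is judged:
By the outcome, as a careful person would: the job done as asked, in the order asked, and still so for the second after the job is handed in, with the robot touching nothing.
Of tin0, tin1, tin2, brush0, brush1 only 3 to 5 are there at a start; the rules pass over those that are not, and their reading is None.
At some moment in a run one of tin0, tin1, tin2, brush0, brush1 may be knocked a few centimetres aside while the robot is not near it.
It also fails if it takes over 210 s, if anything falls off the work surface, if the arm or the gripper's body presses on something with over 40 N, if the wrist force passes 120 N, or if a joint passes its speed limit or range.

## Working session

There is one attempt and no reset: what is moved stays moved. The work goes in short steps, Python scripts to look and compute and a tool call to move; the robot and the scene stay as the last step left them, time stands still between calls to the robot, and variables do not carry over. Pictures are saved under pics/ and viewed, about 12 in all and at most 16, crops included, and the job is handed in when it is done.

Besides the shell and the picture viewer there is one more tool, called after ">>>" in YAML: its name, and indented under it one key for each argument. arm_command: Moves the arm, as the interface text tells. Its arguments: {"type":"object","properties":{"rows":{"type":"array"},"jaw":{"type":"number"},"newtons":{"type":"number"}},"required":["rows"]}

```bash
ls; mkdir -p pics; cat > h.py <<'E'
import numpy as np, cv2, json
from scipy.spatial.transform import Rotation as Ro
from workcell import read_state, camera, hand_in
def cloud(c):
    d=c["range_z"]; f=192/np.tan(np.radians(c["vertical_fov"])/2)
    v,u=np.mgrid[0:384,0:512]
    P=np.stack([(u-c["cx"])*d/f,(v-c["cy"])*d/f,d],-1)
    W=(P-np.array(c["t"]))@np.array(c["R"]); W[d<=0]=np.nan
    return W
E
python3 - <<'E'
from h import *
import pickle
s=read_state(); print({k:np.round(v,3) for k,v in s.items()})
cs={n:camera(n) for n in("scene","side","wrist")}
pickle.dump(cs,open("c0.pkl","wb"))
for n,c in cs.items():
    print(n,c["vertical_fov"],c["cx"],c["cy"],np.round(-np.array(c["R"]).T@c["t"]),np.round(c["R"],2).tolist())
    cv2.imwrite(f"pics/{n}0.png",cv2.resize(c["img"],(800,600),interpolation=cv2.INTER_CUBIC))
E
```

```text
pics
{'clock': np.float64(0.0), 'qpos': array([-1.42 ,  0.182,  1.608, -0.   ,  1.354, -0.206]), 'dq': array([ 0.001, -0.001, -0.   , -0.002, -0.001, -0.001]), 'joint_efforts': array([-1.0000e-03, -4.3387e+01, -3.4185e+01,  7.0000e-02,  3.8000e-02,
       -0.0000e+00]), 'tool_pos': array([ 200.763, -538.237,  237.814]), 'orientation': array([-3.09 , -0.557, -0.   ]), 'contact_force': array([-0.645, -0.389,  0.349]), 'wrist_torque': array([-0.058,  0.004, -0.013]), 'opening': np.float64(88.063)}
scene 44.45859455487673 253.26341892661458 197.10508159281267 [1053. -839. 1466.] [[0.88, 0.47, -0.01], [0.38, -0.72, -0.59], [-0.28, 0.51, -0.81]]
side 57.54252192868825 258.91796719389606 185.219187575036 [-30. 772. 975.] [[-0.75, -0.66, 0.01], [-0.46, 0.51, -0.73], [0.47, -0.56, -0.68]]
wrist 67.63346654511207 263.9018268141408 190.99531673147504 [ 278. -510.  384.] [[0.35, -0.94, -0.0], [-0.89, -0.33, 0.31], [-0.3, -0.11, -0.95]]
```

View pics/scene0.png

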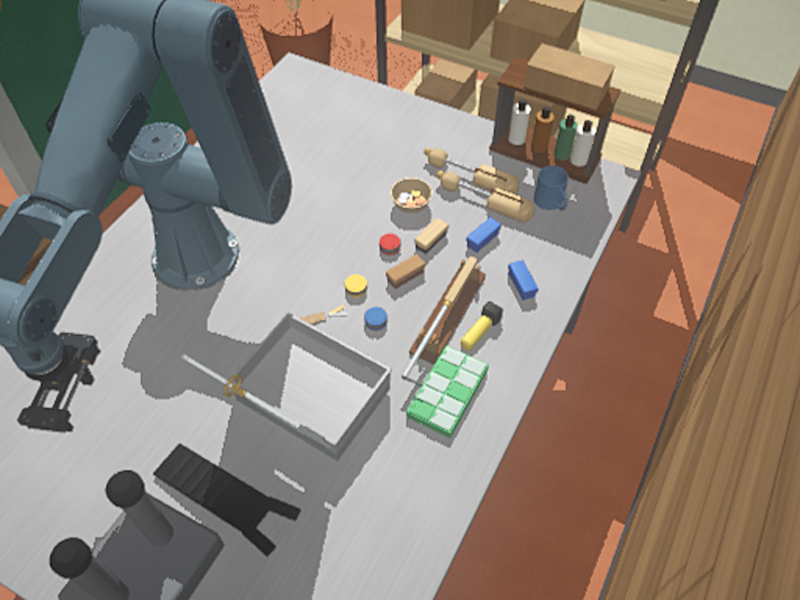

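View pics/side0.png

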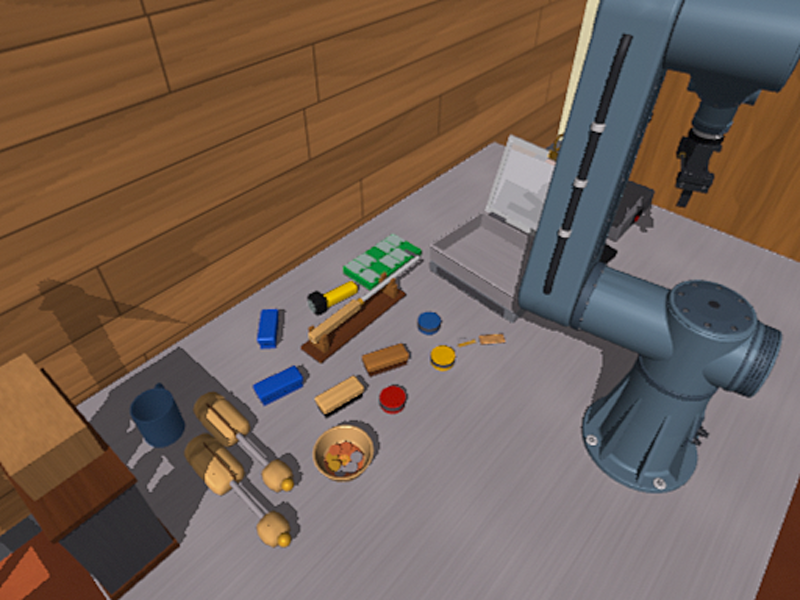

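The scene view shows the red tin at (390,243), yellow at (356,285) and blue at (375,318). The light brush is at (431,235) and the brown one at (406,270), with two blue look-alikes at (484,234) and (522,279). The pole lies in its cradle from (470,262) to (408,375), the open bin is at (310,385), and the eye is at (233,385). All five kit items are out. Next I'll measure them.

```bash
cat >> h.py <<'E'
def top(W,x,y,r,zlo,zhi):
    m=(np.hypot(W[...,0]-x,W[...,1]-y)<r)&(W[...,2]>zlo)&(W[...,2]<zhi)
    p=W[m]
    if len(p)<8: return None
    (c,sz,a)=cv2.minAreaRect(p[:,:2].astype(np.float32))
    if sz[0]<sz[1]: a+=90
    return len(p),np.round(c,1),np.round(sz,1),round(a%180,1),round(float(np.median(p[:,2])),1)
E
python3 - <<'E'
from h import *
import pickle
cs=pickle.load(open("c0.pkl","rb"))
Ws=cloud(cs["scene"]);Wd=cloud(cs["side"])
px={"red":(390,240),"yel":(356,281),"blu":(375,314),"b0":(431,232),"b1":(406,267),"bl1":(484,232),"bl2":(522,277),"polehandle":(459,285),"shaft":(430,333),"eye":(233,385),"rimA":(291,318),"rimB":(389,374),"rimC":(337,452),"covTL":(184,357),"bowl":(410,195),"keys":(315,319),"fl":(480,328),"btn":(448,390),"jack":(228,500)}
def at(W,p):
    u,v=int(p[0]*.64),int(p[1]*.64); return np.round(np.nanmedian(W[v-1:v+2,u-1:u+2].reshape(-1,3),0),0)
for k,p in px.items():
    q=at(Ws,p); o=[k,q.tolist()]
    if k in("red","yel","blu"): o+=[top(Ws,q[0],q[1],45,20,32),top(Wd,q[0],q[1],45,20,32)]
    if k[0]=="b" and k not in("blu","bowl","btn"): o+=[top(Ws,q[0],q[1],62,30,44),top(Wd,q[0],q[1],62,30,44)]
    print(*o)
# bin rim
for n,W in(("s",Ws),("d",Wd)):
    print(n,"rim",top(W,at(Ws,(310,385))[0],at(Ws,(310,385))[1],220,96,103))
# height map 
pts=np.concatenate([Ws.reshape(-1,3),Wd.reshape(-1,3)]); pts=pts[np.isfinite(pts).all(1)]
x0,y0,s=150,-650,1.3
H=np.full((700,560),0.)
u=((pts[:,0]-x0)/1.6).astype(int);v=((pts[:,1]+600)/1.6).astype(int)
k=(u>=0)&(u<560)&(v>=0)&(v<700)&(pts[:,2]<420)
np.maximum.at(H,(v[k],u[k]),pts[k,2])
cv2.imwrite("pics/h.png",cv2.applyColorMap(np.clip(H*2,0,255).astype(np.uint8),cv2.COLORMAP_JET)[::-1])
E
```

```text
red [430.0, 263.0, 25.0] (111, array([435.1, 256.7]), array([53.4, 57.7]), 113.3, 24.4) (197, array([429.1, 264.6]), array([53.9, 55.2]), 99.2, 25.3)
yel [419.0, 103.0, 26.0] (127, array([425.6,  93.9]), array([55., 55.]), 161.6, 25.7) (164, array([421.7, 104.8]), array([54. , 53.4]), 2.6, 25.1)
blu [512.0, 41.0, 26.0] (133, array([518.2,  30.8]), array([52.7, 56.9]), 119.1, 24.9) (130, array([514.2,  40.1]), array([52.3, 54.2]), 110.2, 25.0)
b0 [516.0, 329.0, 37.0] (188, array([520.3, 328. ]), array([102.3,  45.7]), 77.8, 35.4) (336, array([514.9, 335.7]), array([98.9, 42.1]), 78.5, 36.4)
b1 [512.0, 196.0, 37.0] (204, array([516.3, 188.4]), array([98.1, 47.7]), 66.8, 36.4) (279, array([512.8, 198.5]), array([99.2, 45.2]), 64.6, 36.6)
bl1 [637.0, 390.0, 37.0] (188, array([639. , 394.4]), array([108.1,  44.4]), 75.6, 35.7) (313, array([635.7, 401.8]), array([99.5, 45.5]), 74.3, 36.0)
bl2 [784.0, 301.0, 37.0] (201, array([787.5, 303.6]), array([ 43.3, 102. ]), 135.3, 36.0) (232, array([781.6, 311.4]), array([ 41.7, 100.8]), 136.2, 35.9)
polehandle [664.0, 183.0, 66.0]
shaft [665.0, 30.0, 58.0]
eye [468.0, -392.0, 308.0]
rimA [376.0, -104.0, 98.0]
rimB [641.0, -130.0, 100.0]
rimC [626.0, -328.0, 55.0]
covTL [349.0, -383.0, 301.0]
bowl [395.0, 444.0, 13.0]
keys [383.0, -31.0, 2.0]
fl [753.0, 120.0, 30.0]
btn [757.0, -70.0, 27.0]
jack [478.0, -515.0, 38.0]
s rim (387, array([ 496.1, -220.5]), array([228.4, 286.4]), 175.6, 99.3)
d rim (235, array([ 495.4, -213.6]), array([231.5, 278.4]), 176.5, 98.7)
```

```bash
cat >> h.py <<'E'
def Rt(yaw,tilt=0):
    "tool down, tool x at yaw (deg); tilt (deg) = turn about tool y"
    c,s=np.cos(np.radians(yaw)),np.sin(np.radians(yaw))
    return np.array([[c,s,0],[s,-c,0],[0,0,-1.]])@Ro.from_euler("y",tilt,degrees=True).as_matrix()
def plan(*wps):
    "waypoints (x,y,z,yaw[,tilt]) chained from the present pose -> shift cm, turn deg in tool axes"
    s=read_state(); p=np.array(s["tool_pos"]);R=Ro.from_rotvec(s["orientation"]).as_matrix()
    for w in wps:
        q=np.array(w[:3],float);Q=Rt(*w[3:])
        d=R.T@(q-p); r=np.degrees(Ro.from_matrix(R.T@Q).as_rotvec())
        print(w,"shift cm",np.round(d/10,2),"turn",np.round(r,1),"len",round(np.linalg.norm(d)))
        p,R=q,Q
def snap(n,name,crop=None,k=1.5):
    c=camera(n); im=c["img"]
    if crop: im=im[crop[1]:crop[3],crop[0]:crop[2]]
    cv2.imwrite(f"pics/{name}.png",cv2.resize(im,None,fx=k,fy=k,interpolation=cv2.INTER_CUBIC)); return c
E
python3 - <<'E'
from h import *
plan((330,-200,420,50),(460,130,420,80))
E
```

```text
(330, -200, 420, 50) shift cm [ 23.93 -27.22 -18.16] turn [ -0.1  -0.  -29.6] len 405
(460, 130, 420, 80) shift cm [ 33.64 -11.25   0.  ] turn [  0.   0. -30.] len 355
```

>>> arm_command:
  rows:
    - {"x":2,"y":-2.3,"z":-3,"rz":-3}
    - {"x":5,"y":-5.5,"z":-6,"rz":-7}
    - {"x":8,"y":-9,"z":-9,"rz":-11}
    - {"x":11.5,"y":-13,"z":-12,"rz":-15}
    - {"x":15,"y":-17,"z":-15,"rz":-19}
    - {"x":18.5,"y":-21,"z":-18,"rz":-23}
    - {"x":21.5,"y":-24.5,"z":-18.2,"rz":-26.5}
    - {"x":23.9,"y":-27.2,"z":-18.2,"rz":-29.6}

```text
validation failed for argument at $.ro...
```

>>> arm_command:
  rows:
    - {"x":4.5,"y":-1.5,"z":0,"rz":-4}
    - {"x":9,"y":-3,"z":0,"rz":-8}
    - {"x":13.5,"y":-4.5,"z":0,"rz":-12}
    - {"x":18,"y":-6,"z":0,"rz":-16}
    - {"x":22.5,"y":-7.5,"z":0,"rz":-20}
    - {"x":27,"y":-9,"z":0,"rz":-24}
    - {"x":31,"y":-10.4,"z":0,"rz":-28}
    - {"x":33.6,"y":-11.3,"z":0,"rz":-30}

```text
validation failed for argument at $.ro...
```

```bash
python3 - <<'E'
from h import *
import pickle
c=snap("wrist","w1"); W=cloud(c); pickle.dump(c,open("w1.pkl","wb"))
s=read_state();print(s["clock"],np.round(s["tool_pos"]))
for k,(x,y) in dict(red=(430,262),yel=(422,102),blu=(515,38)).items(): print(k,top(W,x,y,45,20,32))
for k,(x,y) in dict(b0=(516,334),b1=(514,196)).items(): print(k,top(W,x,y,62,30,44))
print("table z",np.nanmedian(W[...,2][(W[...,2]<12)&(W[...,2]>-12)]))
E
```

```text
0.2 [ 201. -538.  238.]
red None
yel None
blu None
b0 None
b1 None
table z -0.4042323983130072
```

View pics/w1.png

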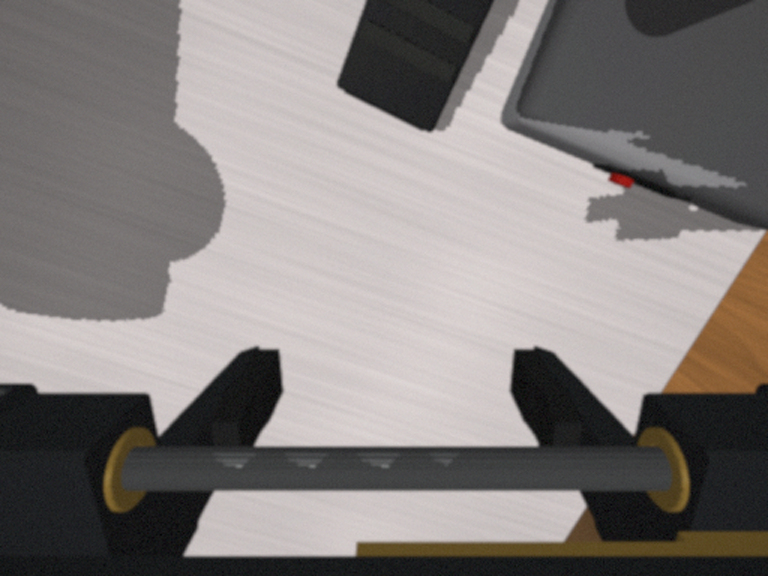

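The arm did not move, so this view only shows the fingers over bare counter and the boot jack. The rows probably need all six fields, so I'll send them.

>>> arm_command:
  rows:
    - {"x":2,"y":-2.3,"z":-3,"rx":0,"ry":0,"rz":-3}
    - {"x":5,"y":-5.5,"z":-6,"rx":0,"ry":0,"rz":-7}
    - {"x":8,"y":-9,"z":-9,"rx":0,"ry":0,"rz":-11}
    - {"x":11.5,"y":-13,"z":-12,"rx":0,"ry":0,"rz":-15}
    - {"x":15,"y":-17,"z":-15,"rx":0,"ry":0,"rz":-19}
    - {"x":18.5,"y":-21,"z":-18,"rx":0,"ry":0,"rz":-23}
    - {"x":21.5,"y":-24.5,"z":-18.2,"rx":0,"ry":0,"rz":-26.5}
    - {"x":23.9,"y":-27.2,"z":-18.2,"rx":0,"ry":0,"rz":-29.6}

```text
clock: 1.0
tool_pos: [322.9, -217.9, 419.5]
orientation: [2.844, 1.33, 0.002]
contact_force: [0.6, 0.6, -0.8]
opening: 88.3
```

```bash
python3 - <<'E'
from h import *
plan((460,130,420,80))
E
```

```text
(460, 130, 420, 80) shift cm [ 35.49 -11.79  -0.07] turn [  0.1   0.  -29.9] len 374
```

>>> arm_command:
  rows:
    - {"x":4.7,"y":-1.6,"z":0,"rx":0,"ry":0,"rz":-4}
    - {"x":9.4,"y":-3.1,"z":0,"rx":0,"ry":0,"rz":-8}
    - {"x":14.1,"y":-4.7,"z":0,"rx":0,"ry":0,"rz":-12}
    - {"x":18.8,"y":-6.2,"z":0,"rx":0,"ry":0,"rz":-16}
    - {"x":23.5,"y":-7.8,"z":0,"rx":0,"ry":0,"rz":-20}
    - {"x":28.2,"y":-9.4,"z":0,"rx":0,"ry":0,"rz":-24}
    - {"x":32.9,"y":-10.9,"z":0,"rx":0,"ry":0,"rz":-28}
    - {"x":35.5,"y":-11.8,"z":0,"rx":0,"ry":0,"rz":-30}

```text
clock: 1.8
tool_pos: [460.2, 133.5, 418.9]
orientation: [2.398, 2.027, 0.001]
contact_force: [0.2, -0.0, -0.1]
opening: 88.2
```

```bash
python3 - <<'E'
from h import *
import pickle
camera("side")
c=snap("wrist","w2"); W=cloud(c); pickle.dump(c,open("w1.pkl","wb"))
s=read_state();print(s["clock"],np.round(s["tool_pos"]))
for k,(x,y) in dict(red=(430,262),yel=(422,102),blu=(515,38)).items(): print(k,top(W,x,y,45,20,32))
for k,(x,y) in dict(b0=(516,334),b1=(514,196)).items(): print(k,top(W,x,y,62,30,44))
print("table z",np.nanmedian(W[...,2][(W[...,2]<12)&(W[...,2]>-12)]))
E
```

```text
1.9 [460. 133. 419.]
red (882, array([432.9, 263.2]), array([56.1, 55.4]), 32.9, 26.0)
yel (666, array([424.1, 102.9]), array([54.6, 55.8]), 126.4, 25.7)
blu (612, array([516.6,  39.2]), array([55.8, 53.5]), 81.8, 25.5)
b0 (1299, array([515.6, 321.6]), array([74.1, 42. ]), 78.3, 37.6)
b1 (1375, array([514.7, 196.8]), array([99.6, 42.2]), 64.5, 37.3)
table z -0.6210525453032859
```

View pics/w2.png

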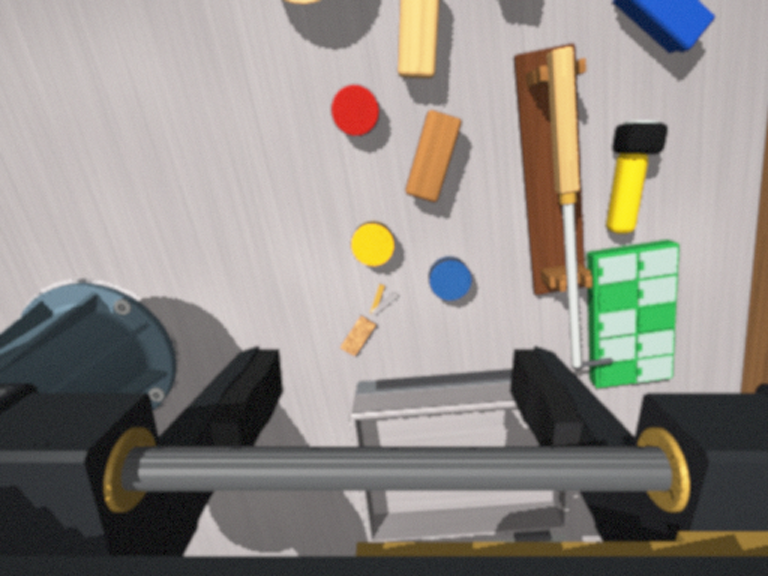

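The wrist view shows red at (355,110), yellow (373,244), blue tin (450,279), light brush (419,35), brown brush (433,155), the pole in its cradle (565,120)-(577,365) and the bin rim at (440,385). It agrees with the side camera to 2–3 mm. Next I'll fit the bin and pole.

```bash
python3 - <<'E'
from h import *
import pickle
W=cloud(pickle.load(open("w1.pkl","rb"))); c0=pickle.load(open("c0.pkl","rb")); Wd=cloud(c0["side"]);Ws=cloud(c0["scene"])
for n,w in(("wrist",W),("side",Wd),("scene",Ws)):
    P=w.reshape(-1,3);P=P[np.isfinite(P).all(1)]
    r=P[(abs(P[:,2]-99.5)<3.5)&(abs(P[:,0]-500)<200)&(P[:,1]<-60)&(P[:,1]>-345)]
    if len(r)<10: continue
    # edges in frame rotated by yaw
    best=None
    for yaw in np.arange(-9,3,.25):
        a=np.radians(yaw);x=r[:,0]*np.cos(a)+r[:,1]*np.sin(a);y=-r[:,0]*np.sin(a)+r[:,1]*np.cos(a)
        w_=(np.percentile(y,98.5)-np.percentile(y,60))
        ex=[np.percentile(x,1),np.percentile(x,99)];ey=[np.percentile(y,1),np.percentile(y,99)]
        A=(ex[1]-ex[0])*(ey[1]-ey[0])
        if best is None or A<best[0]: best=(A,yaw,ex,ey)
    A,yaw,ex,ey=best;a=np.radians(yaw)
    cx,cy=(ex[0]+ex[1])/2,ey[1]-105
    print(n,len(r),"yaw",yaw,"size",np.round([ex[1]-ex[0],ey[1]-ey[0]]),"centre",np.round([cx*np.cos(a)-cy*np.sin(a),cx*np.sin(a)+cy*np.cos(a)],1))
    h=P[(abs(P[:,0]-665)<40)&(P[:,1]>-80)&(P[:,1]<300)]
    for nm,lo,hi,ya,yb in(("handle",63,69,90,290),("shaft",57,64,-70,80)):
        q=h[(h[:,2]>lo)&(h[:,2]<hi)&(h[:,1]>ya)&(h[:,1]<yb)]
        if len(q)>10: print(nm,len(q),top(w,665,(ya+yb)/2,(yb-ya)/2,lo,hi),"y range",np.round(np.percentile(q[:,1],[1,99])), "x=",np.round(np.polyfit(q[:,1],q[:,0],1),4))
    e=P[(P[:,2]>290)&(P[:,2]<370)&(abs(P[:,0]-490)<40)&(P[:,1]<-340)&(P[:,1]>-450)]
    print("eye zone",len(e),np.round(np.percentile(e,[2,50,98],0)).tolist() if len(e) else "")
E
```

```text
wrist 1168 yaw -4.25 size [281. 223.] centre [ 494.7 -206.2]
handle 1306 (1306, array([654.5, 203.5]), array([159.9,  45.4]), 85.2, 65.6) y range [130. 281.] x= [-1.220000e-02  6.626856e+02]
shaft 452 (451, array([659.9,   5.5]), array([147.4,  37. ]), 82.8, 59.4) y range [-68.  79.] x= [-1.460000e-02  6.627722e+02]
eye zone 0 
side 235 yaw -3.5 size [272. 228.] centre [ 498.5 -204.4]
handle 139 (139, array([661.1, 212. ]), array([ 28.8, 145.3]), 90.6, 64.8) y range [140. 284.] x= [-1.540000e-02  6.610278e+02]
shaft 71 (71, array([657.6,   4.9]), array([143.3,  40.8]), 78.5, 59.0) y range [-68.  77.] x= [-1.190000e-02  6.600975e+02]
eye zone 97 [[472.0, -401.0, 291.0], [488.0, -386.0, 303.0], [528.0, -377.0, 352.0]]
scene 387 yaw -5.0 size [284. 215.] centre [ 497.  -211.5]
handle 110 (110, array([655.1, 184.6]), array([184. ,  45.1]), 85.1, 65.5) y range [ 94. 275.] x= [-1.770000e-02  6.664178e+02]
shaft 92 (92, array([663.7,   4.1]), array([146.8,  37.5]), 87.3, 60.0) y range [-68.  77.] x= [-3.060000e-02  6.644223e+02]
eye zone 146 [[463.0, -424.0, 299.0], [485.0, -398.0, 311.0], [527.0, -386.0, 354.0]]
```

```bash
cat >> h.py <<'E'
BC=np.array([495.5,-206]);BY=-4.25
def B(x,y):
    a=np.radians(BY);return BC+[x*np.cos(a)-y*np.sin(a),x*np.sin(a)+y*np.cos(a)]
E
python3 - <<'E'
from h import *
b=B(0,65);print(b)
plan((516.6,39.2,80,85.75),(516.6,39.2,5,85.75),(516.6,39.2,150,85.75),(*b,150,85.75),(*b,61,85.75))
E
```

```text
[ 500.31705186 -141.17873797]
(516.6, 39.2, 80, 85.75) shift cm [-8.31  7.11 33.86] turn [ 0.   0.  -5.3] len 356
(516.6, 39.2, 5, 85.75) shift cm [0.  0.  7.5] turn [0. 0. 0.] len 75
(516.6, 39.2, 150, 85.75) shift cm [  0.    0.  -14.5] turn [0. 0. 0.] len 145
(np.float64(500.31705186270096), np.float64(-141.17873796853343), 150, 85.75) shift cm [-18.11  -0.29   0.  ] turn [0. 0. 0.] len 181
(np.float64(500.31705186270096), np.float64(-141.17873796853343), 61, 85.75) shift cm [0.  0.  8.9] turn [0. 0. 0.] len 89
```

>>> arm_command:
  rows:
    - {"x":-1.2,"y":1,"z":4.5,"rx":0,"ry":0,"rz":-1}
    - {"x":-2.4,"y":2,"z":9.3,"rx":0,"ry":0,"rz":-2}
    - {"x":-3.5,"y":3,"z":14,"rx":0,"ry":0,"rz":-3}
    - {"x":-4.7,"y":4,"z":19,"rx":0,"ry":0,"rz":-4}
    - {"x":-6,"y":5,"z":23.8,"rx":0,"ry":0,"rz":-5}
    - {"x":-7.2,"y":6.1,"z":28.5,"rx":0,"ry":0,"rz":-5.3}
    - {"x":-8.3,"y":7.1,"z":33,"rx":0,"ry":0,"rz":-5.3}
    - {"x":-8.3,"y":7.1,"z":33.9,"rx":0,"ry":0,"rz":-5.3}

```text
clock: 2.7
tool_pos: [512.7, 37.6, 74.4]
orientation: [-2.301, -2.129, 0.01]
contact_force: [-0.0, 0.1, -0.2]
opening: 88.1
```

>>> arm_command:
  rows:
    - {"x":0,"y":0,"z":2,"rx":0,"ry":0,"rz":0}
    - {"x":0,"y":0,"z":4,"rx":0,"ry":0,"rz":0}
    - {"x":0,"y":0,"z":5.5,"rx":0,"ry":0,"rz":0}
    - {"x":0,"y":0,"z":6.5,"rx":0,"ry":0,"rz":0}
    - {"x":0,"y":0,"z":7,"rx":0,"ry":0,"rz":0}
    - {"x":0,"y":0,"z":7.2,"rx":0,"ry":0,"rz":0}
    - {"x":0,"y":0,"z":7.2,"rx":0,"ry":0,"rz":0}
    - {"x":0,"y":0,"z":7.2,"rx":0,"ry":0,"rz":0}

```text
clock: 3.5
tool_pos: [512.7, 37.6, 3.2]
orientation: [-2.302, -2.13, 0.009]
contact_force: [0.2, -1.1, -0.1]
opening: 88.0
```

>>> arm_command:
  rows:
    - {"x":0,"y":0,"z":0,"rx":0,"ry":0,"rz":0}
    - {"x":0,"y":0,"z":0,"rx":0,"ry":0,"rz":0}
    - {"x":0,"y":0,"z":0,"rx":0,"ry":0,"rz":0}
    - {"x":0,"y":0,"z":0,"rx":0,"ry":0,"rz":0}
    - {"x":0,"y":0,"z":0,"rx":0,"ry":0,"rz":0}
    - {"x":0,"y":0,"z":0,"rx":0,"ry":0,"rz":0}
    - {"x":0,"y":0,"z":0,"rx":0,"ry":0,"rz":0}
    - {"x":0,"y":0,"z":0,"rx":0,"ry":0,"rz":0}
  jaw: 255
  newtons: 20

```text
clock: 4.3
tool_pos: [512.9, 37.5, 3.4]
orientation: [-2.302, -2.13, 0.008]
contact_force: [2.0, -0.2, 1.8]
opening: 55.5
```

>>> arm_command:
  rows:
    - {"x":0,"y":0,"z":-2,"rx":0,"ry":0,"rz":0}
    - {"x":0,"y":0,"z":-5,"rx":0,"ry":0,"rz":0}
    - {"x":0,"y":0,"z":-9,"rx":0,"ry":0,"rz":0}
    - {"x":-2,"y":0,"z":-12.5,"rx":0,"ry":0,"rz":0}
    - {"x":-5.5,"y":0,"z":-14.5,"rx":0,"ry":0,"rz":0}
    - {"x":-10,"y":0,"z":-14.5,"rx":0,"ry":0,"rz":0}
    - {"x":-14.5,"y":0.1,"z":-14.5,"rx":0,"ry":0,"rz":0}
    - {"x":-17.9,"y":0.1,"z":-14.5,"rx":0,"ry":0,"rz":0}

```text
clock: 5.1
tool_pos: [500.4, -143.1, 148.4]
orientation: [-2.303, -2.129, 0.009]
contact_force: [-0.1, 0.6, -1.6]
opening: 55.4
```

```bash
python3 - <<'E'
from h import *
import pickle
c=snap("wrist","w3"); W=cloud(c); pickle.dump(c,open("w3.pkl","wb"))
plan((*B(0,65),58,85.75))
P=W.reshape(-1,3);P=P[np.isfinite(P).all(1)]
r=P[(abs(P[:,2]-99.5)<3)&(abs(P[:,0]-500)<200)&(P[:,1]<-60)&(P[:,1]>-345)]
print(len(r),np.round(cv2.minAreaRect(r[:,:2].astype(np.float32)),1) if 0 else cv2.minAreaRect(r[:,:2].astype(np.float32)))
E
```

```text
(np.float64(500.31705186270096), np.float64(-141.17873796853343), 58, 85.75) shift cm [0.65 0.01 9.05] turn [-0.4  0.2 -0.4] len 91
6154 ((500.31121826171875, -143.78729248046875), (81.55584716796875, 284.337158203125), 85.74871826171875)
```

View pics/w3.png

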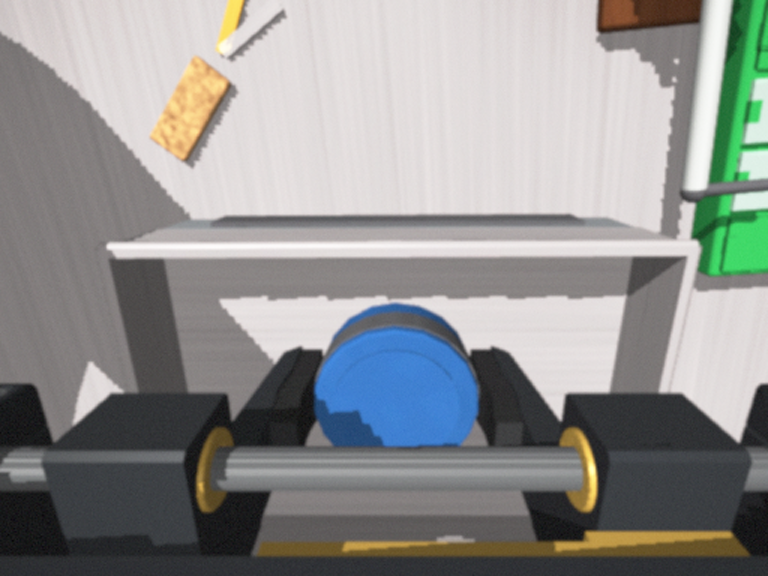

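>>> arm_command:
  rows:
    - {"x":0.3,"y":0,"z":2,"rx":0,"ry":0,"rz":0}
    - {"x":0.6,"y":0,"z":4.5,"rx":0,"ry":0,"rz":0}
    - {"x":0.6,"y":0,"z":6.5,"rx":0,"ry":0,"rz":0}
    - {"x":0.6,"y":0,"z":7.7,"rx":0,"ry":0,"rz":0}
    - {"x":0.6,"y":0,"z":8.5,"rx":0,"ry":0,"rz":0}
    - {"x":0.6,"y":0,"z":9,"rx":0,"ry":0,"rz":0}
    - {"x":0.6,"y":0,"z":9,"rx":0,"ry":0,"rz":0}
    - {"x":0.6,"y":0,"z":9,"rx":0,"ry":0,"rz":0}

```text
clock: 5.95
tool_pos: [500.7, -141.8, 59.1]
orientation: [-2.307, -2.129, 0.011]
contact_force: [0.5, -0.0, 0.2]
opening: 55.6
```

>>> arm_command:
  rows:
    - {"x":0,"y":0,"z":0,"rx":0,"ry":0,"rz":0}
    - {"x":0,"y":0,"z":0,"rx":0,"ry":0,"rz":0}
    - {"x":0,"y":0,"z":0,"rx":0,"ry":0,"rz":0}
    - {"x":0,"y":0,"z":0,"rx":0,"ry":0,"rz":0}
    - {"x":0,"y":0,"z":-2,"rx":0,"ry":0,"rz":0}
    - {"x":0,"y":0,"z":-5,"rx":0,"ry":0,"rz":0}
    - {"x":0,"y":0,"z":-9,"rx":0,"ry":0,"rz":0}
    - {"x":0,"y":0,"z":-13,"rx":0,"ry":0,"rz":0}
  jaw: 50

```text
clock: 6.75
tool_pos: [501.1, -141.2, 190.2]
orientation: [-2.307, -2.128, 0.012]
contact_force: [1.6, -0.5, -0.2]
opening: 71.0
```

```bash
python3 - <<'E'
from h import *
plan((424.1,102.9,190,85.75),(424,103,4,85.75),(424,103,150,85.75),(*B(0,0),150,85.75),(*B(0,0),58,85.75))
E
```

```text
(424.1, 102.9, 190, 85.75) shift cm [ 2.371e+01 -9.640e+00  1.000e-02] turn [-0.4  0.2 -0.4] len 256
(424, 103, 4, 85.75) shift cm [ 1.00e-02 -1.00e-02  1.86e+01] turn [0. 0. 0.] len 186
(424, 103, 150, 85.75) shift cm [  0.    0.  -14.6] turn [0. 0. 0.] len 146
(np.float64(495.5), np.float64(-206.0), 150, 85.75) shift cm [-30.29   9.42   0.  ] turn [0. 0. 0.] len 317
(np.float64(495.5), np.float64(-206.0), 58, 85.75) shift cm [0.  0.  9.2] turn [0. 0. 0.] len 92
```

>>> arm_command:
  rows:
    - {"x":3,"y":-1.2,"z":0,"rx":0,"ry":0,"rz":0}
    - {"x":7.5,"y":-3,"z":0,"rx":0,"ry":0,"rz":0}
    - {"x":12,"y":-4.9,"z":0,"rx":0,"ry":0,"rz":0}
    - {"x":16.5,"y":-6.7,"z":0,"rx":0,"ry":0,"rz":0}
    - {"x":20.5,"y":-8.3,"z":1,"rx":0,"ry":0,"rz":0}
    - {"x":23,"y":-9.4,"z":4,"rx":-0.4,"ry":0,"rz":0}
    - {"x":23.7,"y":-9.6,"z":8,"rx":-0.4,"ry":0.2,"rz":-0.4}
    - {"x":23.7,"y":-9.6,"z":10,"rx":-0.4,"ry":0.2,"rz":-0.4}
  jaw: 0

```text
clock: 7.55
tool_pos: [421.3, 104.0, 87.7]
orientation: [-2.297, -2.14, 0.003]
contact_force: [0.1, -0.7, 0.5]
opening: 87.8
```

```bash
python3 - <<'E'
from h import *
W=cloud(camera("wrist"));print(top(W,424,103,45,20,32))
plan((424.1,102.9,4,85.75))
E
```

```text
(3788, array([424.3, 101.7]), array([55.5, 56. ]), 152.5, 25.9)
(424.1, 102.9, 4, 85.75) shift cm [-0.01  0.47  8.16] turn [-0.4  0.   0.1] len 82
```

>>> arm_command:
  rows:
    - {"x":0,"y":0.2,"z":2.5,"rx":-0.4,"ry":0,"rz":0}
    - {"x":0,"y":0.3,"z":5,"rx":-0.4,"ry":0,"rz":0}
    - {"x":0,"y":0.3,"z":7,"rx":-0.4,"ry":0,"rz":0}
    - {"x":0,"y":0.3,"z":7.9,"rx":-0.4,"ry":0,"rz":0}
    - {"x":0,"y":0.3,"z":8.2,"rx":-0.4,"ry":0,"rz":0}
    - {"x":0,"y":0.3,"z":8.2,"rx":-0.4,"ry":0,"rz":0}
    - {"x":0,"y":0.3,"z":8.2,"rx":-0.4,"ry":0,"rz":0}
    - {"x":0,"y":0.3,"z":8.2,"rx":-0.4,"ry":0,"rz":0}

```text
clock: 8.4
tool_pos: [423.4, 103.2, 4.6]
orientation: [2.299, 2.139, 0.002]
contact_force: [0.0, 0.1, -0.2]
opening: 88.1
```

>>> arm_command:
  rows:
    - {"x":0,"y":0,"z":0,"rx":0,"ry":0,"rz":0}
    - {"x":0,"y":0,"z":0,"rx":0,"ry":0,"rz":0}
    - {"x":0,"y":0,"z":0,"rx":0,"ry":0,"rz":0}
    - {"x":0,"y":0,"z":0,"rx":0,"ry":0,"rz":0}
    - {"x":0,"y":0,"z":0,"rx":0,"ry":0,"rz":0}
    - {"x":0,"y":0,"z":0,"rx":0,"ry":0,"rz":0}
    - {"x":0,"y":0,"z":0,"rx":0,"ry":0,"rz":0}
    - {"x":0,"y":0,"z":-1,"rx":0,"ry":0,"rz":0}
  jaw: 255

```text
clock: 9.2
tool_pos: [422.0, 103.2, 13.8]
orientation: [-2.299, -2.14, 0.001]
contact_force: [-0.3, 0.1, -1.1]
opening: 55.4
```

>>> arm_command:
  rows:
    - {"x":0,"y":0,"z":-3,"rx":0,"ry":0,"rz":0}
    - {"x":0,"y":0,"z":-7,"rx":0,"ry":0,"rz":0}
    - {"x":-2,"y":0.6,"z":-11,"rx":0,"ry":0,"rz":0}
    - {"x":-5.5,"y":1.7,"z":-14,"rx":0,"ry":0,"rz":0}
    - {"x":-10,"y":3.1,"z":-14,"rx":0,"ry":0,"rz":0}
    - {"x":-14.5,"y":4.5,"z":-14,"rx":0,"ry":0,"rz":0}
    - {"x":-19,"y":5.9,"z":-14,"rx":0,"ry":0,"rz":0}
    - {"x":-23.5,"y":7.3,"z":-14,"rx":0,"ry":0,"rz":0}

```text
clock: 10.0
tool_pos: [478.0, -138.3, 154.6]
orientation: [-2.3, -2.14, 0.001]
contact_force: [0.8, 0.3, -0.9]
opening: 55.7
```

```bash
python3 - <<'E'
from h import *
plan((*B(0,0),145,85.75),(*B(0,0),58,85.75))
E
```

```text
(np.float64(495.5), np.float64(-206.0), 145, 85.75) shift cm [-6.63  2.23  0.96] turn [-0.   0.   0.1] len 71
(np.float64(495.5), np.float64(-206.0), 58, 85.75) shift cm [0.  0.  8.7] turn [0. 0. 0.] len 87
```

>>> arm_command:
  rows:
    - {"x":-4,"y":1.3,"z":0,"rx":0,"ry":0,"rz":0}
    - {"x":-6.6,"y":2.2,"z":1,"rx":0,"ry":0,"rz":0}
    - {"x":-6.6,"y":2.2,"z":4,"rx":0,"ry":0,"rz":0}
    - {"x":-6.6,"y":2.2,"z":7,"rx":0,"ry":0,"rz":0}
    - {"x":-6.6,"y":2.2,"z":8.8,"rx":0,"ry":0,"rz":0}
    - {"x":-6.6,"y":2.2,"z":9.5,"rx":0,"ry":0,"rz":0}
    - {"x":-6.6,"y":2.2,"z":9.5,"rx":0,"ry":0,"rz":0}
    - {"x":-6.6,"y":2.2,"z":9.5,"rx":0,"ry":0,"rz":0}

```text
clock: 10.8
tool_pos: [495.7, -205.9, 60.4]
orientation: [2.299, 2.14, -0.0]
contact_force: [0.1, 0.1, -0.3]
opening: 55.3
```

>>> arm_command:
  rows:
    - {"x":0,"y":0,"z":0,"rx":0,"ry":0,"rz":0}
    - {"x":0,"y":0,"z":0,"rx":0,"ry":0,"rz":0}
    - {"x":0,"y":0,"z":0,"rx":0,"ry":0,"rz":0}
    - {"x":0,"y":0,"z":0,"rx":0,"ry":0,"rz":0}
    - {"x":0,"y":0,"z":-2,"rx":0,"ry":0,"rz":0}
    - {"x":0,"y":0,"z":-5,"rx":0,"ry":0,"rz":0}
    - {"x":0,"y":0,"z":-9,"rx":0,"ry":0,"rz":0}
    - {"x":0,"y":0,"z":-13,"rx":0,"ry":0,"rz":0}
  jaw: 50

```text
clock: 11.6
tool_pos: [495.2, -205.5, 191.4]
orientation: [-2.3, -2.14, 0.001]
contact_force: [1.2, 0.0, 0.2]
opening: 70.8
```

```bash
python3 - <<'E'
from h import *
plan((433,263,190,85.75),(433,263,90,85.75),)
c=snap("wrist","w4")
E
```

```text
(433, 263, 190, 85.75) shift cm [46.28 -9.56  0.14] turn [-0.   0.   0.1] len 473
(433, 263, 90, 85.75) shift cm [ 0.  0. 10.] turn [0. 0. 0.] len 100
```

View pics/w4.png

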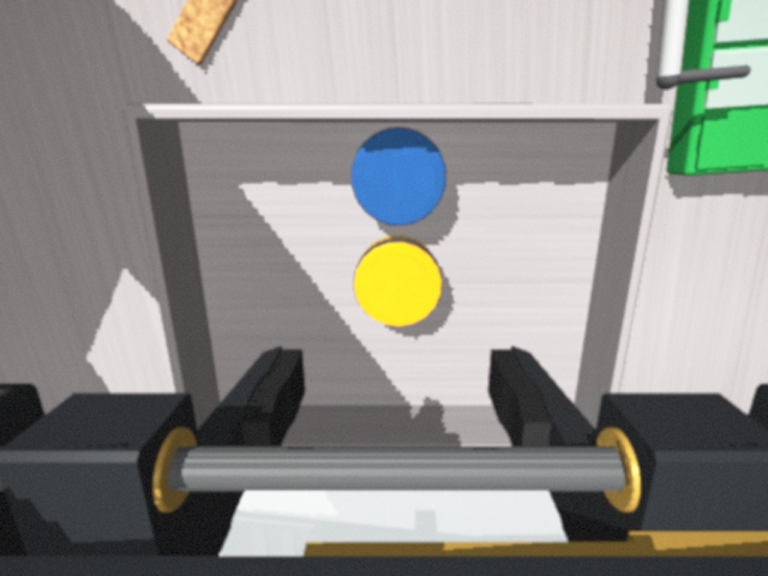

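Blue at (398,176) and yellow at (398,283) lie flat on the tub floor. Red is next.

>>> arm_command:
  rows:
    - {"x":4,"y":-0.8,"z":0,"rx":0,"ry":0,"rz":0}
    - {"x":8.8,"y":-1.8,"z":0,"rx":0,"ry":0,"rz":0}
    - {"x":13.6,"y":-2.8,"z":0,"rx":0,"ry":0,"rz":0}
    - {"x":18.4,"y":-3.8,"z":0,"rx":0,"ry":0,"rz":0}
    - {"x":23.2,"y":-4.8,"z":0,"rx":0,"ry":0,"rz":0}
    - {"x":28,"y":-5.8,"z":0,"rx":0,"ry":0,"rz":0}
    - {"x":32.8,"y":-6.8,"z":0,"rx":0,"ry":0,"rz":0}
    - {"x":37.6,"y":-7.8,"z":0,"rx":0,"ry":0,"rz":0}
  jaw: 0

```text
clock: 12.45
tool_pos: [447.1, 174.9, 196.3]
orientation: [2.291, 2.133, 0.004]
contact_force: [0.4, 0.0, -0.0]
opening: 88.1
```

```bash
python3 - <<'E'
from h import *
W=cloud(camera("wrist"));print(top(W,433,263,45,20,32))
plan((433,263,4,85.75))
E
```

```text
(2413, array([432.9, 262.5]), array([55.5, 55.9]), 175.1, 26.1)
(433, 263, 4, 85.75) shift cm [ 8.11 -1.94 19.19] turn [0.5 0.1 0.4] len 209
```

>>> arm_command:
  rows:
    - {"x":3.5,"y":-0.8,"z":1,"rx":0.3,"ry":0,"rz":0.2}
    - {"x":7,"y":-1.7,"z":4,"rx":0.5,"ry":0.1,"rz":0.4}
    - {"x":8.1,"y":-1.9,"z":8.5,"rx":0.5,"ry":0.1,"rz":0.4}
    - {"x":8.1,"y":-1.9,"z":13,"rx":0.5,"ry":0.1,"rz":0.4}
    - {"x":8.1,"y":-1.9,"z":16.5,"rx":0.5,"ry":0.1,"rz":0.4}
    - {"x":8.1,"y":-1.9,"z":18.5,"rx":0.5,"ry":0.1,"rz":0.4}
    - {"x":8.1,"y":-1.9,"z":19.2,"rx":0.5,"ry":0.1,"rz":0.4}
    - {"x":8.1,"y":-1.9,"z":19.2,"rx":0.5,"ry":0.1,"rz":0.4}
  jaw: 38

```text
clock: 13.3
tool_pos: [433.0, 262.5, 3.2]
orientation: [-2.302, -2.137, 0.002]
contact_force: [-0.3, 0.1, 0.6]
opening: 75.0
```

>>> arm_command:
  rows:
    - {"x":0,"y":0,"z":0,"rx":0,"ry":0,"rz":0}
    - {"x":0,"y":0,"z":0,"rx":0,"ry":0,"rz":0}
    - {"x":0,"y":0,"z":0,"rx":0,"ry":0,"rz":0}
    - {"x":0,"y":0,"z":0,"rx":0,"ry":0,"rz":0}
    - {"x":0,"y":0,"z":0,"rx":0,"ry":0,"rz":0}
    - {"x":0,"y":0,"z":0,"rx":0,"ry":0,"rz":0}
    - {"x":0,"y":0,"z":0,"rx":0,"ry":0,"rz":0}
    - {"x":0,"y":0,"z":-1,"rx":0,"ry":0,"rz":0}
  jaw: 255

```text
clock: 14.1
tool_pos: [432.3, 262.2, 13.1]
orientation: [-2.302, -2.137, 0.004]
contact_force: [-1.8, -0.3, -1.4]
opening: 55.4
```

>>> arm_command:
  rows:
    - {"x":0,"y":0,"z":-3,"rx":0,"ry":0,"rz":0}
    - {"x":0,"y":0,"z":-7,"rx":0,"ry":0,"rz":0}
    - {"x":-2,"y":0.4,"z":-11,"rx":0,"ry":0,"rz":0}
    - {"x":-6,"y":1.2,"z":-14,"rx":0,"ry":0,"rz":0}
    - {"x":-10.5,"y":2.1,"z":-14.5,"rx":0,"ry":0,"rz":0}
    - {"x":-15.3,"y":3.1,"z":-14.5,"rx":0,"ry":0,"rz":0}
    - {"x":-20.1,"y":4.1,"z":-14.5,"rx":0,"ry":0,"rz":0}
    - {"x":-24.9,"y":5.1,"z":-14.5,"rx":0,"ry":0,"rz":0}

```text
clock: 14.9
tool_pos: [464.9, 8.6, 159.2]
orientation: [-2.302, -2.138, 0.003]
contact_force: [0.1, -0.1, -1.6]
opening: 55.3
```

```bash
python3 - <<'E'
from h import *
plan((*B(0,-63),150,85.75),(*B(0,-63),60,85.75))
E
```

```text
(np.float64(490.83116511768986), np.float64(-268.8267616612676), 150, 85.75) shift cm [-27.47   4.63   0.95] turn [-0.1  0.1  0. ] len 279
(np.float64(490.83116511768986), np.float64(-268.8267616612676), 60, 85.75) shift cm [0. 0. 9.] turn [0. 0. 0.] len 90
```

>>> arm_command:
  rows:
    - {"x":-4.5,"y":0.7,"z":0,"rx":0,"ry":0,"rz":0}
    - {"x":-9,"y":1.5,"z":0,"rx":0,"ry":0,"rz":0}
    - {"x":-13.5,"y":2.3,"z":0,"rx":0,"ry":0,"rz":0}
    - {"x":-18,"y":3.1,"z":0,"rx":0,"ry":0,"rz":0}
    - {"x":-22.5,"y":3.9,"z":0,"rx":0,"ry":0,"rz":0}
    - {"x":-26,"y":4.4,"z":0,"rx":0,"ry":0,"rz":0}
    - {"x":-27.3,"y":4.6,"z":1,"rx":0,"ry":0,"rz":0}
    - {"x":-27.3,"y":4.6,"z":3,"rx":0,"ry":0,"rz":0}

```text
clock: 15.7
tool_pos: [491.4, -269.7, 130.8]
orientation: [2.302, 2.132, -0.002]
contact_force: [-0.2, 0.4, -1.6]
opening: 56.1
```

```bash
python3 - <<'E'
from h import *
plan((*B(0,-63),59,85.75))
E
```

```text
(np.float64(490.83116511768986), np.float64(-268.8267616612676), 59, 85.75) shift cm [ 0.11 -0.07  7.18] turn [ 0.1  0.2 -0.1] len 72
```

>>> arm_command:
  rows:
    - {"x":0,"y":0,"z":1.5,"rx":0,"ry":0,"rz":0}
    - {"x":0,"y":0,"z":3.5,"rx":0,"ry":0,"rz":0}
    - {"x":0,"y":0,"z":5.5,"rx":0,"ry":0,"rz":0}
    - {"x":0,"y":0,"z":6.6,"rx":0,"ry":0,"rz":0}
    - {"x":0,"y":0,"z":7.2,"rx":0,"ry":0,"rz":0}
    - {"x":0,"y":0,"z":7.2,"rx":0,"ry":0,"rz":0}
    - {"x":0,"y":0,"z":7.2,"rx":0,"ry":0,"rz":0}
    - {"x":0,"y":0,"z":7.2,"rx":0,"ry":0,"rz":0}

```text
clock: 16.5
tool_pos: [491.9, -270.1, 59.3]
orientation: [2.301, 2.132, -0.002]
contact_force: [0.0, 0.0, -1.0]
opening: 55.7
```

>>> arm_command:
  rows:
    - {"x":0,"y":0,"z":0,"rx":0,"ry":0,"rz":0}
    - {"x":0,"y":0,"z":0,"rx":0,"ry":0,"rz":0}
    - {"x":0,"y":0,"z":0,"rx":0,"ry":0,"rz":0}
    - {"x":0,"y":0,"z":0,"rx":0,"ry":0,"rz":0}
    - {"x":0,"y":0,"z":-2,"rx":0,"ry":0,"rz":0}
    - {"x":0,"y":0,"z":-5,"rx":0,"ry":0,"rz":0}
    - {"x":0,"y":0,"z":-9,"rx":0,"ry":0,"rz":0}
    - {"x":0,"y":0,"z":-13,"rx":0,"ry":0,"rz":0}
  jaw: 50

```text
clock: 17.3
tool_pos: [491.1, -269.2, 190.3]
orientation: [2.302, 2.133, -0.002]
contact_force: [-1.0, -1.1, -0.1]
opening: 70.7
```

```bash
python3 - <<'E'
from h import *
plan((510,50,200,64.5),(514.5,197,150,64.5))
E
```

```text
(510, 50, 200, 64.5) shift cm [31.97 -0.55 -1.09] turn [ 0.1  0.2 21.1] len 320
(514.5, 197, 150, 64.5) shift cm [13.46 -5.92  5.  ] turn [0. 0. 0.] len 155
```

>>> arm_command:
  rows:
    - {"x":3,"y":0,"z":-0.3,"rx":0,"ry":0,"rz":2}
    - {"x":7,"y":0,"z":-0.7,"rx":0,"ry":0,"rz":5}
    - {"x":11.5,"y":-0.2,"z":-1,"rx":0,"ry":0,"rz":8}
    - {"x":16,"y":-0.3,"z":-1,"rx":0,"ry":0,"rz":11}
    - {"x":20.5,"y":-0.4,"z":-1,"rx":0,"ry":0,"rz":14}
    - {"x":25,"y":-0.5,"z":-1,"rx":0,"ry":0,"rz":17}
    - {"x":29.5,"y":-0.5,"z":-1,"rx":0,"ry":0,"rz":20}
    - {"x":34,"y":-0.4,"z":-1,"rx":0,"ry":0,"rz":21.1}
  jaw: 0

```text
clock: 18.1
tool_pos: [512.8, 72.0, 199.3]
orientation: [2.655, 1.672, -0.001]
contact_force: [0.7, -0.9, 0.3]
opening: 88.1
```

```bash
python3 - <<'E'
from h import *
W=cloud(camera("wrist"));print(top(W,514.5,197,62,30,44))
plan((514.5,197,14,64.5))
E
```

```text
(4603, array([515. , 196.1]), array([100.1,  42.3]), 64.6, 37.5)
(514.5, 197, 14, 64.5) shift cm [10.82 -4.98 18.53] turn [ 0.1 -0.1  0.1] len 220
```

>>> arm_command:
  rows:
    - {"x":3.5,"y":-1.6,"z":0.5,"rx":0,"ry":0,"rz":0}
    - {"x":7.5,"y":-3.5,"z":3,"rx":0,"ry":0,"rz":0}
    - {"x":10.5,"y":-4.8,"z":7,"rx":0,"ry":0,"rz":0}
    - {"x":10.8,"y":-4.9,"z":11.5,"rx":0,"ry":0,"rz":0}
    - {"x":10.8,"y":-4.9,"z":15.5,"rx":0,"ry":0,"rz":0}
    - {"x":10.8,"y":-4.9,"z":18,"rx":0,"ry":0,"rz":0}
    - {"x":10.8,"y":-4.9,"z":18.9,"rx":0,"ry":0,"rz":0}
    - {"x":10.8,"y":-4.9,"z":18.9,"rx":0,"ry":0,"rz":0}

```text
clock: 18.95
tool_pos: [514.4, 196.1, 9.4]
orientation: [2.655, 1.679, -0.001]
contact_force: [0.0, -0.1, 0.6]
opening: 87.9
```

>>> arm_command:
  rows:
    - {"x":0,"y":0,"z":0,"rx":0,"ry":0,"rz":0}
    - {"x":0,"y":0,"z":0,"rx":0,"ry":0,"rz":0}
    - {"x":0,"y":0,"z":0,"rx":0,"ry":0,"rz":0}
    - {"x":0,"y":0,"z":0,"rx":0,"ry":0,"rz":0}
    - {"x":0,"y":0,"z":0,"rx":0,"ry":0,"rz":0}
    - {"x":0,"y":0,"z":0,"rx":0,"ry":0,"rz":0}
    - {"x":0,"y":0,"z":0,"rx":0,"ry":0,"rz":0}
    - {"x":0,"y":0,"z":0,"rx":0,"ry":0,"rz":0}
  jaw: 255
  newtons: 25

```text
clock: 19.75
tool_pos: [514.6, 196.2, 9.6]
orientation: [2.655, 1.678, -0.0]
contact_force: [-0.7, -0.2, 2.7]
opening: 41.9
```

```bash
python3 - <<'E'
from h import *
plan((514,150,155,70),(*B(88,0),155,85.75),(*B(88,0),64,85.75))
E
```

```text
(514, 150, 155, 70) shift cm [ -4.2    1.93 -14.54] turn [ 0.   0.  -5.4] len 153
(np.float64(583.2580162887548), np.float64(-212.52154713719514), 155, 85.75) shift cm [-31.7   18.91   0.  ] turn [  0.    0.  -15.8] len 369
(np.float64(583.2580162887548), np.float64(-212.52154713719514), 64, 85.75) shift cm [0.  0.  9.1] turn [0. 0. 0.] len 91
```

>>> arm_command:
  rows:
    - {"x":0,"y":0,"z":-2,"rx":0,"ry":0,"rz":0}
    - {"x":0,"y":0,"z":-5,"rx":0,"ry":0,"rz":0}
    - {"x":0,"y":0,"z":-9,"rx":0,"ry":0,"rz":0}
    - {"x":-1,"y":0.5,"z":-13,"rx":0,"ry":0,"rz":-1}
    - {"x":-3,"y":1.5,"z":-15,"rx":0,"ry":0,"rz":-3}
    - {"x":-6,"y":3,"z":-15,"rx":0,"ry":0,"rz":-5.4}
    - {"x":-6,"y":3,"z":-15,"rx":0,"ry":0,"rz":-5.4}
    - {"x":-6,"y":3,"z":-15,"rx":0,"ry":0,"rz":-5.4}

```text
clock: 20.55
tool_pos: [515.5, 128.8, 159.2]
orientation: [-2.575, -1.799, 0.001]
contact_force: [-0.0, -0.0, -1.0]
opening: 41.7
```

>>> arm_command:
  rows:
    - {"x":-4,"y":2.4,"z":0,"rx":0,"ry":0,"rz":-2}
    - {"x":-8,"y":4.8,"z":0,"rx":0,"ry":0,"rz":-4}
    - {"x":-12,"y":7.2,"z":0,"rx":0,"ry":0,"rz":-6}
    - {"x":-16,"y":9.6,"z":0,"rx":0,"ry":0,"rz":-8}
    - {"x":-20,"y":12,"z":0,"rx":0,"ry":0,"rz":-10}
    - {"x":-24,"y":14.4,"z":0,"rx":0,"ry":0,"rz":-13}
    - {"x":-27.5,"y":16.5,"z":0,"rx":0,"ry":0,"rz":-15.5}
    - {"x":-29,"y":17.5,"z":0,"rx":0,"ry":0,"rz":-15.8}

```text
clock: 21.35
tool_pos: [580.4, -206.1, 158.1]
orientation: [-2.305, -2.133, 0.002]
contact_force: [-0.0, 0.8, -0.6]
opening: 41.7
```

```bash
python3 - <<'E'
from h import *
plan((*B(88,0),150,85.75),(*B(88,0),64,85.75))
E
```

```text
(np.float64(583.2580162887548), np.float64(-212.52154713719514), 150, 85.75) shift cm [-0.62  0.34  0.81] turn [-0.1 -0.  -0.2] len 11
(np.float64(583.2580162887548), np.float64(-212.52154713719514), 64, 85.75) shift cm [0.  0.  8.6] turn [0. 0. 0.] len 86
```

>>> arm_command:
  rows:
    - {"x":-0.6,"y":0.3,"z":0.5,"rx":0,"ry":0,"rz":0}
    - {"x":-0.6,"y":0.3,"z":2.5,"rx":0,"ry":0,"rz":0}
    - {"x":-0.6,"y":0.3,"z":5,"rx":0,"ry":0,"rz":0}
    - {"x":-0.6,"y":0.3,"z":7.5,"rx":0,"ry":0,"rz":0}
    - {"x":-0.6,"y":0.3,"z":8.8,"rx":0,"ry":0,"rz":0}
    - {"x":-0.6,"y":0.3,"z":9.4,"rx":0,"ry":0,"rz":0}
    - {"x":-0.6,"y":0.3,"z":9.4,"rx":0,"ry":0,"rz":0}
    - {"x":-0.6,"y":0.3,"z":9.4,"rx":0,"ry":0,"rz":0}

```text
clock: 22.15
tool_pos: [583.4, -211.5, 64.6]
orientation: [-2.304, -2.135, 0.001]
contact_force: [1.1, 0.3, -1.2]
opening: 41.4
```

>>> arm_command:
  rows:
    - {"x":0,"y":0,"z":0,"rx":0,"ry":0,"rz":0}
    - {"x":0,"y":0,"z":0,"rx":0,"ry":0,"rz":0}
    - {"x":0,"y":0,"z":0,"rx":0,"ry":0,"rz":0}
    - {"x":0,"y":0,"z":0,"rx":0,"ry":0,"rz":0}
    - {"x":0,"y":0,"z":-2,"rx":0,"ry":0,"rz":0}
    - {"x":0,"y":0,"z":-5,"rx":0,"ry":0,"rz":0}
    - {"x":0,"y":0,"z":-9,"rx":0,"ry":0,"rz":0}
    - {"x":0,"y":0,"z":-13,"rx":0,"ry":0,"rz":0}
  jaw: 80

```text
clock: 22.95
tool_pos: [583.0, -211.4, 195.5]
orientation: [-2.304, -2.133, 0.001]
contact_force: [0.0, -0.4, 0.5]
opening: 60.3
```

```bash
python3 - <<'E'
from h import *
plan((530,140,200,78.3),(514.5,333,150,78.3))
E
```

```text
(530, 140, 200, 78.3) shift cm [34.63 -7.98 -0.42] turn [-0.1 -0.   7.3] len 355
(514.5, 333, 150, 78.3) shift cm [18.58 -5.43  5.  ] turn [0. 0. 0.] len 200
```

>>> arm_command:
  rows:
    - {"x":4,"y":-1,"z":-0.4,"rx":0,"ry":0,"rz":1}
    - {"x":8.7,"y":-2,"z":-0.4,"rx":0,"ry":0,"rz":2}
    - {"x":13.4,"y":-3.1,"z":-0.4,"rx":0,"ry":0,"rz":3}
    - {"x":18.1,"y":-4.2,"z":-0.4,"rx":0,"ry":0,"rz":4}
    - {"x":22.8,"y":-5.3,"z":-0.4,"rx":0,"ry":0,"rz":5}
    - {"x":27.5,"y":-6.3,"z":-0.4,"rx":0,"ry":0,"rz":6}
    - {"x":32.2,"y":-7.4,"z":-0.4,"rx":0,"ry":0,"rz":7}
    - {"x":37,"y":-8.5,"z":-0.4,"rx":0,"ry":0,"rz":7.3}
  jaw: 0

```text
clock: 23.75
tool_pos: [526.1, 165.8, 200.2]
orientation: [-2.436, -1.982, 0.001]
contact_force: [0.5, 0.3, -0.6]
opening: 88.1
```

```bash
python3 - <<'E'
from h import *
W=cloud(camera("wrist"));print(top(W,515.5,333,62,30,44))
plan((515,333,90,78.3),(515,333,9.5,78.3))
E
```

```text
(2787, array([513.7, 311.7]), array([55.3, 42.3]), 78.3, 37.6)
(515, 333, 90, 78.3) shift cm [15.49 -4.07 11.1 ] turn [-0.2 -0.2  0.2] len 195
(515, 333, 9.5, 78.3) shift cm [0.   0.   8.05] turn [0. 0. 0.] len 80
```

>>> arm_command:
  rows:
    - {"x":4,"y":-1,"z":0.5,"rx":0,"ry":0,"rz":0}
    - {"x":8.5,"y":-2.2,"z":2,"rx":0,"ry":0,"rz":0}
    - {"x":12.5,"y":-3.3,"z":4.5,"rx":0,"ry":0,"rz":0}
    - {"x":15.2,"y":-3.9,"z":8,"rx":0,"ry":0,"rz":0}
    - {"x":15.6,"y":-3.9,"z":11.5,"rx":0,"ry":0,"rz":0}
    - {"x":15.6,"y":-3.9,"z":12.5,"rx":0,"ry":0,"rz":0}
    - {"x":15.6,"y":-3.9,"z":12.5,"rx":0,"ry":0,"rz":0}
    - {"x":15.6,"y":-3.9,"z":12.5,"rx":0,"ry":0,"rz":0}

```text
clock: 24.6
tool_pos: [518.1, 333.3, 77.5]
orientation: [-2.431, -1.984, -0.005]
contact_force: [0.5, 0.4, 0.4]
opening: 88.0
```

```bash
python3 - <<'E'
from h import *
W=cloud(camera("wrist"));print(top(W,517,333,62,30,44))
plan((517,334,9.5,78.3))
E
```

```text
(7505, array([518.4, 333.9]), array([98.8, 42.1]), 78.3, 37.3)
(517, 334, 9.5, 78.3) shift cm [-0.02 -0.16  6.87] turn [-0.  -0.3  0.1] len 69
```

>>> arm_command:
  rows:
    - {"x":0,"y":0,"z":2,"rx":0,"ry":-0.3,"rz":0}
    - {"x":0,"y":0,"z":4,"rx":0,"ry":-0.3,"rz":0}
    - {"x":0,"y":0,"z":5.8,"rx":0,"ry":-0.3,"rz":0}
    - {"x":0,"y":0,"z":6.6,"rx":0,"ry":-0.3,"rz":0}
    - {"x":0,"y":0,"z":6.8,"rx":0,"ry":-0.3,"rz":0}
    - {"x":0,"y":0,"z":6.8,"rx":0,"ry":-0.3,"rz":0}
    - {"x":0,"y":0,"z":6.8,"rx":0,"ry":-0.3,"rz":0}
    - {"x":0,"y":0,"z":6.8,"rx":0,"ry":-0.3,"rz":0}

```text
clock: 25.45
tool_pos: [519.4, 334.2, 11.3]
orientation: [-2.434, -1.986, -0.004]
contact_force: [1.0, 0.1, 0.4]
opening: 87.9
```

>>> arm_command:
  rows:
    - {"x":0,"y":0,"z":0,"rx":0,"ry":0,"rz":0}
    - {"x":0,"y":0,"z":0,"rx":0,"ry":0,"rz":0}
    - {"x":0,"y":0,"z":0,"rx":0,"ry":0,"rz":0}
    - {"x":0,"y":0,"z":0,"rx":0,"ry":0,"rz":0}
    - {"x":0,"y":0,"z":0,"rx":0,"ry":0,"rz":0}
    - {"x":0,"y":0,"z":0,"rx":0,"ry":0,"rz":0}
    - {"x":0,"y":0,"z":0,"rx":0,"ry":0,"rz":0}
    - {"x":0,"y":0,"z":0,"rx":0,"ry":0,"rz":0}
  jaw: 255

```text
clock: 26.25
tool_pos: [519.3, 334.1, 11.2]
orientation: [-2.434, -1.986, -0.003]
contact_force: [-1.0, 0.6, -0.5]
opening: 41.6
```

>>> arm_command:
  rows:
    - {"x":0,"y":0,"z":-2,"rx":0,"ry":0,"rz":0}
    - {"x":0,"y":0,"z":-5,"rx":0,"ry":0,"rz":0}
    - {"x":0,"y":0,"z":-9,"rx":0,"ry":0,"rz":0}
    - {"x":-2,"y":-0.2,"z":-13,"rx":0,"ry":0,"rz":0}
    - {"x":-6,"y":-0.5,"z":-15,"rx":0,"ry":0,"rz":-1}
    - {"x":-10.5,"y":-0.8,"z":-15,"rx":0,"ry":0,"rz":-2}
    - {"x":-15,"y":-1,"z":-15,"rx":0,"ry":0,"rz":-3}
    - {"x":-19.5,"y":-1.2,"z":-15,"rx":0,"ry":0,"rz":-4}

```text
clock: 27.05
tool_pos: [467.5, 144.0, 161.1]
orientation: [2.361, 2.071, 0.004]
contact_force: [1.1, -0.6, -0.5]
opening: 42.0
```

```bash
python3 - <<'E'
from h import *
plan((*B(-88,0),155,85.75))
E
```

```text
(np.float64(407.74198371124527), np.float64(-199.47845286280486), 155, 85.75) shift cm [-34.83  -1.45   0.55] turn [ 0.1 -0.1 -3.2] len 349
```

>>> arm_command:
  rows:
    - {"x":-4.5,"y":-0.2,"z":0,"rx":0,"ry":0,"rz":0}
    - {"x":-9.2,"y":-0.4,"z":0,"rx":0,"ry":0,"rz":-0.5}
    - {"x":-14,"y":-0.6,"z":0,"rx":0,"ry":0,"rz":-1}
    - {"x":-18.8,"y":-0.8,"z":0,"rx":0,"ry":0,"rz":-1.5}
    - {"x":-23.6,"y":-1,"z":0,"rx":0,"ry":0,"rz":-2}
    - {"x":-28.4,"y":-1.2,"z":0,"rx":0,"ry":0,"rz":-2.5}
    - {"x":-32.5,"y":-1.4,"z":0.5,"rx":0,"ry":0,"rz":-3.2}
    - {"x":-34.4,"y":-1.4,"z":0.5,"rx":0,"ry":0,"rz":-3.2}

```text
clock: 27.85
tool_pos: [407.8, -198.3, 155.3]
orientation: [2.305, 2.133, 0.003]
contact_force: [1.1, -0.2, -0.7]
opening: 41.5
```

```bash
python3 - <<'E'
from h import *
plan((*B(-88,0),66,85.75))
E
```

```text
(np.float64(407.74198371124527), np.float64(-199.47845286280486), 66, 85.75) shift cm [-0.12 -0.01  8.93] turn [ 0.1 -0.  -0.2] len 89
```

>>> arm_command:
  rows:
    - {"x":-0.1,"y":0,"z":1.5,"rx":0,"ry":0,"rz":0}
    - {"x":-0.1,"y":0,"z":4,"rx":0,"ry":0,"rz":0}
    - {"x":-0.1,"y":0,"z":6.5,"rx":0,"ry":0,"rz":0}
    - {"x":-0.1,"y":0,"z":8,"rx":0,"ry":0,"rz":0}
    - {"x":-0.1,"y":0,"z":8.7,"rx":0,"ry":0,"rz":0}
    - {"x":-0.1,"y":0,"z":9,"rx":0,"ry":0,"rz":0}
    - {"x":-0.1,"y":0,"z":9,"rx":0,"ry":0,"rz":0}
    - {"x":-0.1,"y":0,"z":9,"rx":0,"ry":0,"rz":0}

```text
clock: 28.65
tool_pos: [408.5, -199.7, 66.1]
orientation: [2.304, 2.132, 0.003]
contact_force: [0.3, 0.1, -1.1]
opening: 41.6
```

>>> arm_command:
  rows:
    - {"x":0,"y":0,"z":0,"rx":0,"ry":0,"rz":0}
    - {"x":0,"y":0,"z":0,"rx":0,"ry":0,"rz":0}
    - {"x":0,"y":0,"z":0,"rx":0,"ry":0,"rz":0}
    - {"x":0,"y":0,"z":0,"rx":0,"ry":0,"rz":0}
    - {"x":0,"y":0,"z":-2,"rx":0,"ry":0,"rz":0}
    - {"x":0,"y":0,"z":-5,"rx":0,"ry":0,"rz":0}
    - {"x":0,"y":0,"z":-9,"rx":0,"ry":0,"rz":0}
    - {"x":0,"y":0,"z":-13,"rx":0,"ry":0,"rz":0}
  jaw: 80

```text
clock: 29.45
tool_pos: [407.6, -199.2, 197.2]
orientation: [2.305, 2.133, 0.003]
contact_force: [-0.9, -0.3, -0.2]
opening: 60.4
```

```bash
python3 - <<'E'
from h import *
plan((495,-150,300,89))
E
```

```text
(495, -150, 300, 89) shift cm [  5.59   8.36 -10.26] turn [ 0.1 -0.  -3.4] len 144
```

```bash
python3 - <<'E'
from h import *
plan((540,0,220,89),(660.4,191,120,90.7),(660.4,191,36,90.7))
E
```

```text
(540, 0, 220, 89) shift cm [20.89 11.67 -2.25] turn [ 0.1 -0.  -3.4] len 240
(660.4, 191, 120, 90.7) shift cm [19.31 11.7  10.  ] turn [ 0.   0.  -1.7] len 247
(660.4, 191, 36, 90.7) shift cm [0.  0.  8.4] turn [0. 0. 0.] len 84
```

>>> arm_command:
  rows:
    - {"x":3,"y":1.7,"z":-1,"rx":0,"ry":0,"rz":0}
    - {"x":7,"y":4,"z":-2.2,"rx":0,"ry":0,"rz":-1}
    - {"x":11,"y":6.3,"z":-2.2,"rx":0,"ry":0,"rz":-2}
    - {"x":15,"y":8.7,"z":-2.2,"rx":0,"ry":0,"rz":-3}
    - {"x":19,"y":11,"z":-2.2,"rx":0,"ry":0,"rz":-3.4}
    - {"x":23,"y":13.3,"z":-2.2,"rx":0,"ry":0,"rz":-4}
    - {"x":27,"y":15.7,"z":-2,"rx":0,"ry":0,"rz":-4.5}
    - {"x":31,"y":18.2,"z":0,"rx":0,"ry":0,"rz":-5}
  jaw: 0

```text
clock: 30.25
tool_pos: [614.9, 96.8, 200.6]
orientation: [2.206, 2.229, 0.009]
contact_force: [-0.3, -1.3, 1.4]
opening: 88.0
```

```bash
python3 - <<'E'
from h import *
import pickle
cs={n:camera(n) for n in("scene","side","wrist")}
pickle.dump(cs,open("c1.pkl","wb"))
a=cs["scene"]["img"][180:310,100:270];b=cs["side"]["img"][70:200,270:440]
cv2.imwrite("pics/eye1.png",np.vstack([cv2.resize(i,None,fx=3.2,fy=2.3 if 0 else 3.2,interpolation=cv2.INTER_CUBIC)[:300] if 0 else cv2.resize(i,(392,300),interpolation=cv2.INTER_CUBIC) for i in(a,b)]))
plan((660.4,191,100,90.7))
W=cloud(cs["wrist"])
P=W.reshape(-1,3);P=P[np.isfinite(P).all(1)&(abs(P[:,0]-660)<40)]
for lo,hi,ya,yb in((63,69,120,300),(57,64,-70,75)):
    q=P[(P[:,2]>lo)&(P[:,2]<hi)&(P[:,1]>ya)&(P[:,1]<yb)]
    print(len(q),np.round(np.percentile(q[:,1],[1,99])),np.polyfit(q[:,1],q[:,0],1))
E
```

```text
(660.4, 191, 100, 90.7) shift cm [9.32 5.03 9.52] turn [-0.1 -0.   0.1] len 142
3689 [127. 257.] [-1.27641669e-02  6.63166546e+02]
937 [-39.  74.] [-1.17329392e-02  6.63178576e+02]
```

View pics/eye1.png

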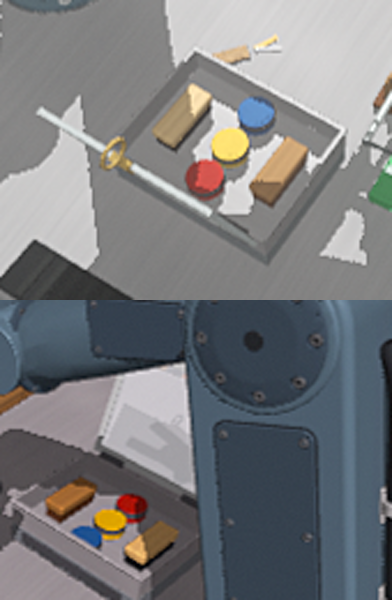

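All five items lie in the tub: brushes at (182,115) and (280,170), tins at (256,115), (230,146) and (205,178). The eye ring is at (115,152) in the crop, but the arm hides it from the side camera. I'll look at it with the wrist camera before gripping the pole.

```bash
python3 - <<'E'
from h import *
plan((550,-180,360,88),(490,-460,390,85.75))
E
```

```text
(550, -180, 360, 88) shift cm [-27.62  -6.57 -16.47] turn [-0.1 -0.   2.8] len 328
(490, -460, 390, 85.75) shift cm [-28.19  -5.02  -3.  ] turn [0.  0.  2.2] len 288
```

>>> arm_command:
  rows:
    - {"x":-2,"y":-0.5,"z":-2.5,"rx":0,"ry":0,"rz":0}
    - {"x":-5.5,"y":-1.3,"z":-5.5,"rx":0,"ry":0,"rz":0.5}
    - {"x":-9,"y":-2.1,"z":-8.5,"rx":0,"ry":0,"rz":1}
    - {"x":-13,"y":-3,"z":-11.5,"rx":0,"ry":0,"rz":1.5}
    - {"x":-17,"y":-4,"z":-14,"rx":0,"ry":0,"rz":2}
    - {"x":-21,"y":-5,"z":-16,"rx":0,"ry":0,"rz":2.5}
    - {"x":-25.5,"y":-6,"z":-17.5,"rx":0,"ry":0,"rz":2.8}
    - {"x":-30,"y":-7,"z":-18,"rx":0,"ry":0,"rz":2.8}

```text
clock: 31.2
tool_pos: [544.9, -206.6, 378.8]
orientation: [2.26, 2.178, -0.001]
contact_force: [0.6, 0.6, 0.1]
opening: 87.8
```

```bash
python3 - <<'E'
from h import *
plan((490,-460,390,85.75))
E
```

```text
(490, -460, 390, 85.75) shift cm [-25.52  -4.55  -1.07] turn [0.1 0.1 2.1] len 259
```

>>> arm_command:
  rows:
    - {"x":-3.5,"y":-0.6,"z":-1,"rx":0,"ry":0,"rz":0.5}
    - {"x":-7.5,"y":-1.4,"z":-1,"rx":0,"ry":0,"rz":1}
    - {"x":-11.5,"y":-2.1,"z":-1,"rx":0,"ry":0,"rz":1.5}
    - {"x":-15.5,"y":-2.8,"z":-1,"rx":0,"ry":0,"rz":2}
    - {"x":-19.5,"y":-3.5,"z":-1,"rx":0,"ry":0,"rz":2.1}
    - {"x":-23,"y":-4.1,"z":-1,"rx":0,"ry":0,"rz":2.1}
    - {"x":-25.5,"y":-4.5,"z":-1,"rx":0,"ry":0,"rz":2.1}
    - {"x":-25.5,"y":-4.5,"z":-1,"rx":0,"ry":0,"rz":2.1}

```text
clock: 32.0
tool_pos: [487.4, -463.5, 389.1]
orientation: [2.305, 2.13, -0.003]
contact_force: [-0.6, 0.6, 0.1]
opening: 88.3
```

```bash
python3 - <<'E'
from h import *
import pickle
c=snap("wrist","w5");W=cloud(c);pickle.dump(c,open("w5.pkl","wb"))
hsv=cv2.cvtColor(c["img"],cv2.COLOR_BGR2HSV)
m=(W[...,2]>310)&(W[...,2]<375)
print(m.sum(), np.round(np.nanpercentile(W[m],[0,2,50,98,100],0)).tolist())
b=m&(hsv[...,1]>90)
v,u=np.nonzero(b);print("brass",b.sum(),u.mean()*1.5,v.mean()*1.5,np.round(np.percentile(W[b],[1,10,50,90,99],0),1).tolist())
E
```

```text
1810 [[396.0, -648.0, 310.0], [400.0, -638.0, 310.0], [435.0, -616.0, 319.0], [485.0, -382.0, 354.0], [497.0, -380.0, 355.0]]
brass 692 370.7341040462428 192.28612716763007 [[477.5, -422.4, 310.9], [479.3, -416.1, 318.1], [482.3, -400.1, 350.0], [484.4, -385.1, 353.7], [485.6, -381.1, 354.8]]
```

View pics/w5.png

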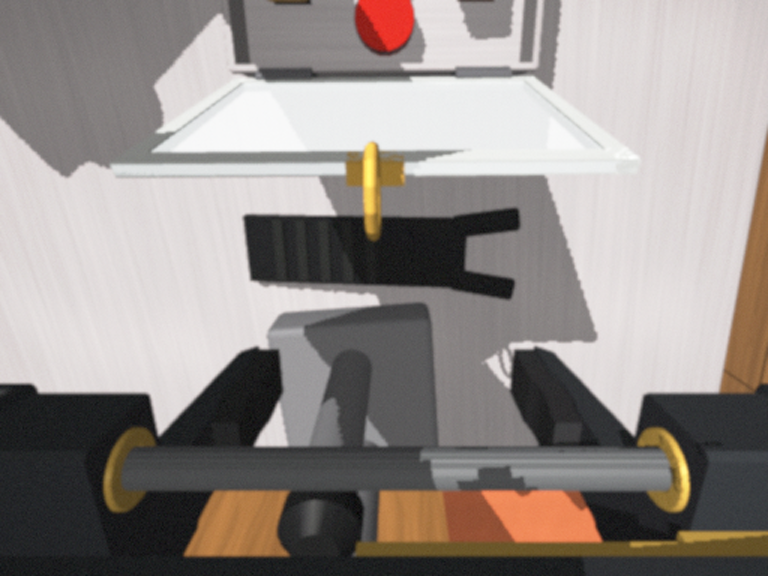

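The ring is seen edge-on at (372,190), running from (372,142) to (372,240). Its centre is about (481.5,-401.5,335), 246 mm from the hinge and on the bin's midline, as it should be. Now the pole.

```bash
python3 - <<'E'
from h import *
plan((575,-100,330,88),(660.6,191,110,90.7))
E
```

```text
(575, -100, 330, 88) shift cm [36.74  5.83  5.86] turn [ 0.1  0.1 -2.4] len 377
(660.6, 191, 110, 90.7) shift cm [29.38  7.54 22.  ] turn [ 0.   0.  -2.7] len 375
```

>>> arm_command:
  rows:
    - {"x":4,"y":0.6,"z":0,"rx":0,"ry":0,"rz":0}
    - {"x":8.7,"y":1.3,"z":0.5,"rx":0,"ry":0,"rz":-0.5}
    - {"x":13.4,"y":2.1,"z":1.5,"rx":0,"ry":0,"rz":-1}
    - {"x":18.1,"y":2.8,"z":2.5,"rx":0,"ry":0,"rz":-1.5}
    - {"x":22.8,"y":3.6,"z":3.5,"rx":0,"ry":0,"rz":-2}
    - {"x":27.5,"y":4.4,"z":4.5,"rx":0,"ry":0,"rz":-2.4}
    - {"x":32.2,"y":5.1,"z":5.5,"rx":0,"ry":0,"rz":-2.4}
    - {"x":36.7,"y":5.8,"z":6.5,"rx":0,"ry":0,"rz":-2.4}
  jaw: 80

```text
clock: 32.85
tool_pos: [574.0, -97.4, 324.3]
orientation: [2.257, 2.18, 0.0]
contact_force: [1.6, -0.6, 0.0]
opening: 60.1
```

```bash
python3 - <<'E'
from h import *
plan((660.6,191,110,90.7))
E
```

```text
(660.6, 191, 110, 90.7) shift cm [29.17  7.6  21.38] turn [ 0.1  0.1 -2.7] len 370
```

>>> arm_command:
  rows:
    - {"x":4,"y":1,"z":2.5,"rx":0,"ry":0,"rz":-0.5}
    - {"x":8,"y":2.1,"z":5.3,"rx":0,"ry":0,"rz":-1}
    - {"x":12,"y":3.1,"z":8.2,"rx":0,"ry":0,"rz":-1.5}
    - {"x":16,"y":4.2,"z":11.1,"rx":0,"ry":0,"rz":-2}
    - {"x":20,"y":5.2,"z":14,"rx":0,"ry":0,"rz":-2.7}
    - {"x":24,"y":6.3,"z":17,"rx":0,"ry":0,"rz":-2.7}
    - {"x":28,"y":7.3,"z":20,"rx":0,"ry":0,"rz":-2.7}
    - {"x":29.2,"y":7.6,"z":21.4,"rx":0,"ry":0,"rz":-2.7}

```text
clock: 33.65
tool_pos: [658.6, 195.4, 107.8]
orientation: [2.203, 2.238, -0.002]
contact_force: [-0.4, -0.7, 0.4]
opening: 60.9
```

```bash
python3 - <<'E'
from h import *
import pickle
c=camera("wrist");W=cloud(c)
P=W.reshape(-1,3);P=P[np.isfinite(P).all(1)&(abs(P[:,0]-660)<40)]
q=P[(P[:,2]>63)&(P[:,2]<69)&(P[:,1]>130)&(P[:,1]<300)]
print(len(q),np.round(np.percentile(q[:,1],[1,99])),np.polyfit(q[:,1],q[:,0],1))
plan((660.6,191,36,90.7))
E
```

```text
6207 [136. 281.] [-1.23540462e-02  6.63474085e+02]
(660.6, 191, 36, 90.7) shift cm [-0.51  0.32  6.94] turn [-0.2  0.1  0.3] len 70
```

>>> arm_command:
  rows:
    - {"x":-0.3,"y":0.2,"z":1.5,"rx":0,"ry":0,"rz":0}
    - {"x":-0.5,"y":0.3,"z":3.5,"rx":0,"ry":0,"rz":0}
    - {"x":-0.5,"y":0.3,"z":5.5,"rx":0,"ry":0,"rz":0.3}
    - {"x":-0.5,"y":0.3,"z":6.5,"rx":0,"ry":0,"rz":0.3}
    - {"x":-0.5,"y":0.3,"z":7,"rx":0,"ry":0,"rz":0.3}
    - {"x":-0.5,"y":0.3,"z":7,"rx":0,"ry":0,"rz":0.3}
    - {"x":-0.5,"y":0.3,"z":7,"rx":0,"ry":0,"rz":0.3}
    - {"x":-0.5,"y":0.3,"z":7,"rx":0,"ry":0,"rz":0.3}

```text
clock: 34.5
tool_pos: [661.3, 191.1, 36.8]
orientation: [2.208, 2.234, -0.003]
contact_force: [0.8, -0.6, 0.8]
opening: 60.5
```

>>> arm_command:
  rows:
    - {"x":0,"y":0,"z":0,"rx":0,"ry":0,"rz":0}
    - {"x":0,"y":0,"z":0,"rx":0,"ry":0,"rz":0}
    - {"x":0,"y":0,"z":0,"rx":0,"ry":0,"rz":0}
    - {"x":0,"y":0,"z":0,"rx":0,"ry":0,"rz":0}
    - {"x":0,"y":0,"z":0,"rx":0,"ry":0,"rz":0}
    - {"x":0,"y":0,"z":0,"rx":0,"ry":0,"rz":0}
    - {"x":0,"y":0,"z":0,"rx":0,"ry":0,"rz":0}
    - {"x":0,"y":0,"z":0,"rx":0,"ry":0,"rz":0}
  jaw: 255
  newtons: 55

```text
clock: 35.3
tool_pos: [661.2, 191.1, 36.7]
orientation: [2.208, 2.234, -0.003]
contact_force: [-0.6, -0.6, -0.5]
opening: 21.6
```

```bash
cat >> h.py <<'E'
def polepts(R,p,off):  # pole points in world, off = (pole-x pt 0 at tool coords)
    pass
E
python3 - <<'E'
from h import *
s=read_state();print(np.round(s["tool_pos"],1),s["opening"],np.round(s["contact_force"],1),np.round(Ro.from_rotvec(s["orientation"]).as_matrix(),3).tolist())
plan((660,191,170,90.7))
E
```

```text
[661.2 191.1  36.7] 21.585833561628437 [-0.6 -0.6 -0.5] [[-0.011, 1.0, -0.001], [1.0, 0.011, -0.002], [-0.002, -0.001, -1.0]]
(660, 191, 170, 90.7) shift cm [ -0.03  -0.14 -13.33] turn [-0.1  0.1 -0. ] len 133
```

>>> arm_command:
  rows:
    - {"x":0,"y":0,"z":-1,"rx":0,"ry":0,"rz":0}
    - {"x":0,"y":0,"z":-2.5,"rx":0,"ry":0,"rz":0}
    - {"x":0,"y":0,"z":-4.5,"rx":0,"ry":0,"rz":0}
    - {"x":0,"y":0,"z":-7,"rx":0,"ry":0,"rz":0}
    - {"x":0,"y":0,"z":-9.5,"rx":0,"ry":0,"rz":0}
    - {"x":0,"y":0,"z":-11.5,"rx":0,"ry":0,"rz":0}
    - {"x":0,"y":0,"z":-13,"rx":0,"ry":0,"rz":0}
    - {"x":0,"y":0,"z":-13.3,"rx":0,"ry":0,"rz":0}

```text
clock: 36.1
tool_pos: [662.8, 191.5, 173.3]
orientation: [2.206, 2.232, 0.003]
contact_force: [0.3, -0.4, -0.8]
opening: 21.1
```

```bash
python3 - <<'E'
from h import *
a=B(-165,191);e=B(165,191);print(a,e)
plan((*a,160,85.75),(*a,90,85.75),(*e,90,85.75))
c=camera("wrist");W=cloud(c);P=W.reshape(-1,3);P=P[np.isfinite(P).all(1)]
t=read_state()["tool_pos"]
q=P[(abs(P[:,0]-660)<14)&(P[:,1]>t[1]+30)&(P[:,1]<t[1]+95)&(P[:,2]>150)]
print(len(q),np.polyfit(q[:,1]-t[1],q[:,2]-t[2],1))
E
```

```text
[345.10844109  -3.29731376] [674.20100217 -27.75311553]
(np.float64(345.1084410859061), np.float64(-3.2973137637573586), 160, 85.75) shift cm [-19.11 -32.     1.22] turn [0.2 0.  4.9] len 373
(np.float64(345.1084410859061), np.float64(-3.2973137637573586), 90, 85.75) shift cm [0. 0. 7.] turn [0. 0. 0.] len 70
(np.float64(674.2010021687364), np.float64(-27.753115528239107), 90, 85.75) shift cm [ 0. 33.  0.] turn [0. 0. 0.] len 330
7734 [9.47456291e-04 3.01111935e+01]
```

>>> arm_command:
  rows:
    - {"x":-1.5,"y":-2.6,"z":0,"rx":0,"ry":0,"rz":0.5}
    - {"x":-3.9,"y":-6.6,"z":0,"rx":0,"ry":0,"rz":1}
    - {"x":-6.5,"y":-10.8,"z":0,"rx":0,"ry":0,"rz":2}
    - {"x":-9,"y":-15,"z":0,"rx":0,"ry":0,"rz":3}
    - {"x":-11.6,"y":-19.3,"z":0,"rx":0,"ry":0,"rz":4}
    - {"x":-14.1,"y":-23.6,"z":0,"rx":0,"ry":0,"rz":4.9}
    - {"x":-16.6,"y":-27.8,"z":0,"rx":0,"ry":0,"rz":4.9}
    - {"x":-18.7,"y":-31.2,"z":0.5,"rx":0.2,"ry":0,"rz":4.9}

```text
clock: 36.95
tool_pos: [349.8, 0.5, 165.5]
orientation: [-2.301, -2.137, 0.004]
contact_force: [0.8, -0.5, -0.8]
opening: 21.4
```

```bash
python3 - <<'E'
from h import *
a=B(-165,191)
plan((*a,89.5,85.75))
E
```

```text
(np.float64(345.1084410859061), np.float64(-3.2973137637573586), 89.5, 85.75) shift cm [-0.41 -0.42  7.6 ] turn [-0.1  0.1  0. ] len 76
```

>>> arm_command:
  rows:
    - {"x":-0.2,"y":-0.2,"z":1,"rx":0,"ry":0,"rz":0}
    - {"x":-0.4,"y":-0.4,"z":2.5,"rx":0,"ry":0,"rz":0}
    - {"x":-0.4,"y":-0.4,"z":4,"rx":0,"ry":0,"rz":0}
    - {"x":-0.4,"y":-0.4,"z":5.5,"rx":0,"ry":0,"rz":0}
    - {"x":-0.4,"y":-0.4,"z":6.5,"rx":0,"ry":0,"rz":0}
    - {"x":-0.4,"y":-0.4,"z":7.2,"rx":0,"ry":0,"rz":0}
    - {"x":-0.4,"y":-0.4,"z":7.5,"rx":0,"ry":0,"rz":0}
    - {"x":-0.4,"y":-0.4,"z":7.5,"rx":0,"ry":0,"rz":0}

```text
clock: 37.75
tool_pos: [345.3, -3.1, 90.3]
orientation: [-2.3, -2.137, 0.005]
contact_force: [-0.2, -0.3, -1.6]
opening: 21.3
```

```bash
python3 - <<'E'
from h import *
e=B(165,191)
plan((*e,89.5,85.75))
c=camera("wrist");W=cloud(c);P=W.reshape(-1,3);P=P[np.isfinite(P).all(1)]
t=read_state()["tool_pos"];print(t)
q=P[(abs(P[:,0]-t[0])<20)&(P[:,1]>t[1]+30)&(P[:,1]<t[1]+95)&(P[:,2]>85)]
print(len(q),np.polyfit(q[:,1]-t[1],q[:,2],1))
c=snap("scene","s6",(130,160,300,310),3.5)
E
```

```text
(np.float64(674.2010021687364), np.float64(-27.753115528239107), 89.5, 85.75) shift cm [-5.000e-02  3.298e+01 -3.000e-02] turn [-0.2  0.1  0. ] len 330
[345.53712813  -3.20571232  90.65673198]
9054 [ -0.51682441 157.15140437]
```

View pics/s6.png

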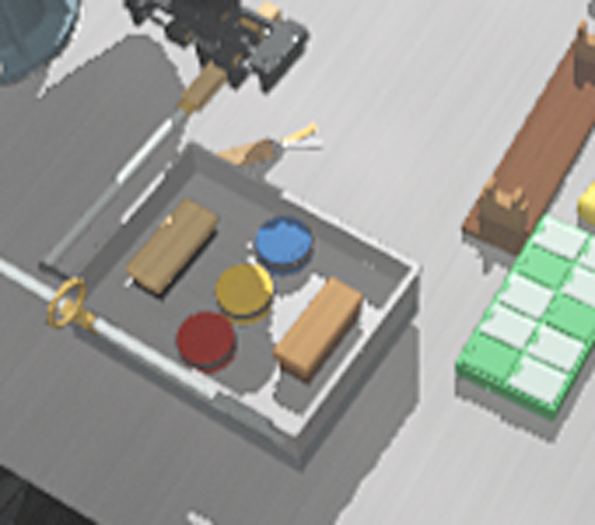

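The pole at (110,190) lies level across the near end of the bin, its prong over the near wall. I'll sweep to the far end just above the rim.

>>> arm_command:
  rows:
    - {"x":0,"y":0.5,"z":0.1,"rx":0,"ry":0,"rz":0}
    - {"x":0,"y":2,"z":0.2,"rx":0,"ry":0,"rz":0}
    - {"x":0,"y":3.5,"z":0.2,"rx":0,"ry":0,"rz":0}
    - {"x":0,"y":5,"z":0.2,"rx":0,"ry":0,"rz":0}
    - {"x":0,"y":6.5,"z":0.2,"rx":0,"ry":0,"rz":0}
    - {"x":0,"y":8,"z":0.2,"rx":0,"ry":0,"rz":0}
    - {"x":0,"y":9.5,"z":0.2,"rx":0,"ry":0,"rz":0}
    - {"x":0,"y":11,"z":0.2,"rx":0,"ry":0,"rz":0}

```text
clock: 38.65
tool_pos: [456.8, -11.6, 89.0]
orientation: [2.301, 2.138, -0.003]
contact_force: [-0.1, -0.5, -2.1]
opening: 21.3
```

```bash
python3 - <<'E'
from h import *
plan((*B(165,191),88.7,85.75))
E
```

```text
(np.float64(674.2010021687364), np.float64(-27.753115528239107), 88.7, 85.75) shift cm [-2.00e-02  2.18e+01  2.00e-02] turn [-0.   0.1  0. ] len 218
```

>>> arm_command:
  rows:
    - {"x":0,"y":1,"z":0,"rx":0,"ry":0,"rz":0}
    - {"x":0,"y":2.5,"z":0,"rx":0,"ry":0,"rz":0}
    - {"x":0,"y":4,"z":0,"rx":0,"ry":0,"rz":0}
    - {"x":0,"y":5.5,"z":0,"rx":0,"ry":0,"rz":0}
    - {"x":0,"y":7,"z":0,"rx":0,"ry":0,"rz":0}
    - {"x":0,"y":8.5,"z":0,"rx":0,"ry":0,"rz":0}
    - {"x":0,"y":10,"z":0,"rx":0,"ry":0,"rz":0}
    - {"x":0,"y":11.5,"z":0,"rx":0,"ry":0,"rz":0}

```text
clock: 39.45
tool_pos: [572.5, -20.0, 89.0]
orientation: [2.301, 2.138, -0.002]
contact_force: [-0.3, 0.2, -2.4]
opening: 21.4
```

>>> arm_command:
  rows:
    - {"x":0,"y":1,"z":0,"rx":0,"ry":0,"rz":0}
    - {"x":0,"y":2.5,"z":0,"rx":0,"ry":0,"rz":0}
    - {"x":0,"y":4,"z":0,"rx":0,"ry":0,"rz":0}
    - {"x":0,"y":5.5,"z":0,"rx":0,"ry":0,"rz":0}
    - {"x":0,"y":7,"z":0,"rx":0,"ry":0,"rz":0}
    - {"x":0,"y":8.5,"z":0,"rx":0,"ry":0,"rz":0}
    - {"x":0,"y":9.7,"z":0,"rx":0,"ry":0,"rz":0}
    - {"x":0,"y":10.2,"z":0,"rx":0,"ry":0,"rz":0}

```text
clock: 40.25
tool_pos: [675.2, -27.6, 88.8]
orientation: [2.301, 2.138, -0.002]
contact_force: [0.8, 0.2, -1.0]
opening: 21.2
```

```bash
python3 - <<'E'
from h import *
c=snap("scene","s7",(130,160,300,310),3.5)
s=read_state();print(s["contact_force"],(np.array(s["tool_pos"][:2])-BC)@[np.cos(np.radians(BY)),np.sin(np.radians(BY))])
E
```

```text
[ 0.12336605  0.16231819 -0.89294922] 166.02694602178494
```

View pics/s7.png

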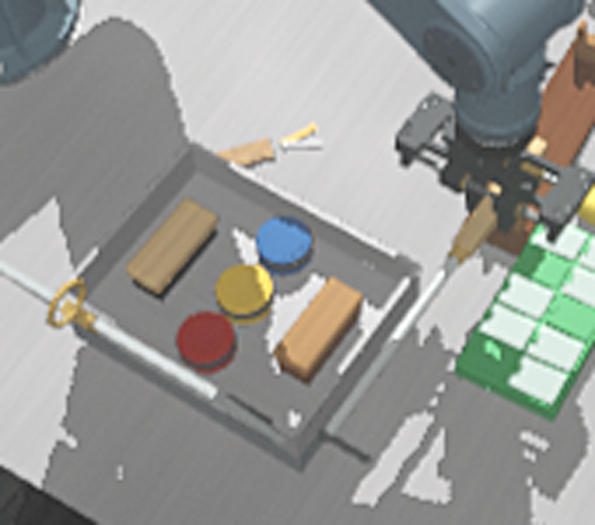

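The pole has passed the far wall and the kit is undisturbed. I felt no contact, and the shaft axis ran at about 107.5 mm. Next I'll raise it to the ring.

>>> arm_command:
  rows:
    - {"x":0.5,"y":0,"z":-2,"rx":0,"ry":0,"rz":0}
    - {"x":1,"y":0,"z":-5,"rx":0,"ry":0,"rz":0}
    - {"x":1,"y":0,"z":-9,"rx":0,"ry":0,"rz":0}
    - {"x":1,"y":0,"z":-13,"rx":0,"ry":0,"rz":0}
    - {"x":1,"y":0,"z":-17,"rx":0,"ry":0,"rz":0}
    - {"x":1,"y":0,"z":-20,"rx":0,"ry":0,"rz":0}
    - {"x":1,"y":0,"z":-22.5,"rx":0,"ry":0,"rz":0}
    - {"x":1,"y":0,"z":-23.2,"rx":0,"ry":0,"rz":0}

```text
clock: 41.1
tool_pos: [676.7, -17.4, 324.8]
orientation: [2.297, 2.135, 0.003]
contact_force: [0.3, -0.7, -1.2]
opening: 21.4
```

```bash
python3 - <<'E'
from h import *
plan((434.2,-77,318,85.75),(434.2,-107.2,317,85.75),(481.1,-110.7,317,85.75))
E
```

```text
(434.2, -77, 318, 85.75) shift cm [ -7.72 -23.76   0.56] turn [0.3 0.1 0. ] len 250
(434.2, -107.2, 317, 85.75) shift cm [-3.01  0.22  0.1 ] turn [0. 0. 0.] len 30
(481.1, -110.7, 317, 85.75) shift cm [-0.   4.7  0. ] turn [0. 0. 0.] len 47
```

>>> arm_command:
  rows:
    - {"x":-0.8,"y":-2.3,"z":0,"rx":0,"ry":0,"rz":0}
    - {"x":-2,"y":-6,"z":0,"rx":0,"ry":0,"rz":0}
    - {"x":-3.3,"y":-10,"z":0.2,"rx":0,"ry":0,"rz":0}
    - {"x":-4.6,"y":-14,"z":0.4,"rx":0.1,"ry":0,"rz":0}
    - {"x":-5.9,"y":-18,"z":0.5,"rx":0.2,"ry":0,"rz":0}
    - {"x":-7,"y":-21.5,"z":0.6,"rx":0.3,"ry":0.1,"rz":0}
    - {"x":-7.7,"y":-23.8,"z":0.6,"rx":0.3,"ry":0.1,"rz":0}
    - {"x":-7.7,"y":-23.8,"z":0.6,"rx":0.3,"ry":0.1,"rz":0}

```text
clock: 41.9
tool_pos: [431.1, -76.7, 316.3]
orientation: [-2.303, -2.136, 0.002]
contact_force: [0.7, 0.2, -1.5]
opening: 21.4
```

```bash
python3 - <<'E'
from h import *
import pickle
plan((434.2,-107.2,317,85.75))
cs={n:camera(n) for n in("scene","side")};pickle.dump(cs,open("c8.pkl","wb"))
a=cs["scene"]["img"][190:310,90:250];b=cs["side"]["img"][40:160,250:410]
cv2.imwrite("pics/e8.png",np.hstack([cv2.resize(i,(400,300),interpolation=cv2.INTER_CUBIC) for i in(a,b)]))
E
```

```text
(434.2, -107.2, 317, 85.75) shift cm [-3.02  0.54 -0.07] turn [-0.1  0.  -0.1] len 31
```

View pics/e8.png

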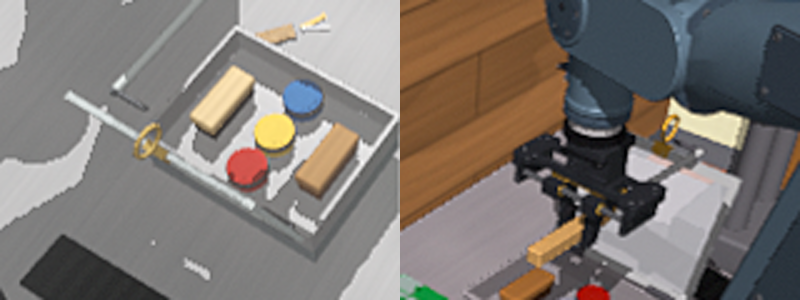

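```bash
cat >> h.py <<'E'
def proj(c,X):
    f=192/np.tan(np.radians(c["vertical_fov"])/2); q=np.array(c["R"])@np.array(X,float)+np.array(c["t"])
    return np.round([c["cx"]+f*q[0]/q[2],c["cy"]+f*q[1]/q[2],f/q[2]],2)
def pole(a,b=0):
    "world point a mm ahead, b mm to +y on the pole"
    s=read_state();R=Ro.from_rotvec(s["orientation"]).as_matrix();return np.array(s["tool_pos"])+R@[-a,b,-18.7]
E
python3 - <<'E'
from h import *
import pickle
cs=pickle.load(open("c8.pkl","rb"))
for n in cs:
    c=cs[n];print(n,"hook base/mid/tip",[proj(c,pole(290,b))[:2].tolist() for b in(0,22,44)],"eye",proj(c,(481.5,-401.5,335)))
cs["scene"]["img"]
a=cs["scene"]["img"][215:260,125:165];b=cs["side"]["img"][75:120,340:380]
cv2.imwrite("pics/e9.png",np.hstack([cv2.resize(i,None,fx=10,fy=10,interpolation=cv2.INTER_CUBIC) for i in(a,b)]))
E
```

```text
scene hook base/mid/tip [[136.4, 225.77], [142.32, 229.27], [148.31, 232.8]] eye [149.08 245.48   0.36]
side hook base/mid/tip [[369.32, 99.32], [364.16, 97.13], [359.1, 94.98]] eye [3.5727e+02 8.9790e+01 2.6000e-01]
```

View pics/e9.png

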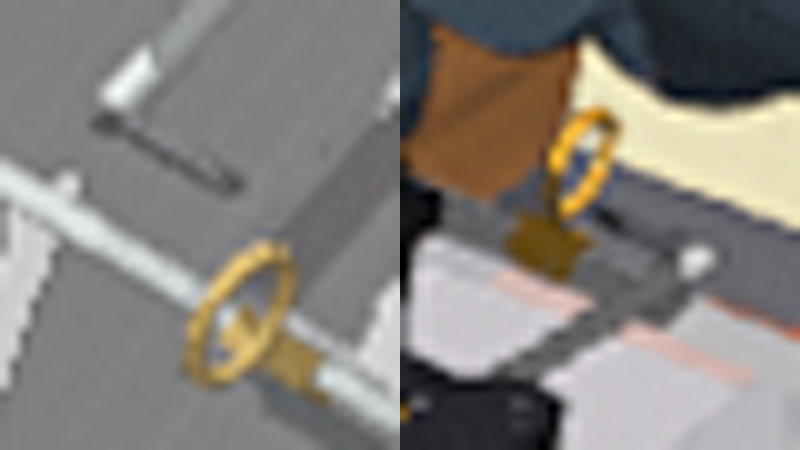

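In both views the prong, scene (105,122)–(237,186), and the ring, scene (242,314) and side (584,163), sit where I predicted, with a common bias of about 1 px. The relative error is about 2 mm, so I'll insert.

>>> arm_command:
  rows:
    - {"x":-1,"y":0.2,"z":0,"rx":0,"ry":0,"rz":0}
    - {"x":-2,"y":0.4,"z":0,"rx":0,"ry":0,"rz":0}
    - {"x":-2.7,"y":0.5,"z":0,"rx":0,"ry":0,"rz":0}
    - {"x":-3,"y":0.5,"z":0,"rx":0,"ry":0,"rz":0}
    - {"x":-3,"y":0.5,"z":0,"rx":0,"ry":0,"rz":0}
    - {"x":-3,"y":1,"z":0,"rx":0,"ry":0,"rz":0}
    - {"x":-3,"y":1.5,"z":0,"rx":0,"ry":0,"rz":0}
    - {"x":-3,"y":2,"z":0,"rx":0,"ry":0,"rz":0}

```text
clock: 42.8
tool_pos: [451.7, -107.9, 317.1]
orientation: [2.302, 2.137, 0.0]
contact_force: [0.2, -0.2, -0.8]
opening: 21.5
```

```bash
python3 - <<'E'
from h import *
plan((481.1,-110.7,316.5,85.75))
print(np.round(pole(290,44),1))
E
```

```text
(481.1, -110.7, 316.5, 85.75) shift cm [-0.07  2.95  0.06] turn [0. 0. 0.] len 30
[ 474.2 -400.3  335.9]
```

>>> arm_command:
  rows:
    - {"x":0,"y":0.4,"z":0,"rx":0,"ry":0,"rz":0}
    - {"x":0,"y":0.9,"z":0,"rx":0,"ry":0,"rz":0}
    - {"x":0,"y":1.4,"z":0,"rx":0,"ry":0,"rz":0}
    - {"x":-0.1,"y":1.9,"z":0,"rx":0,"ry":0,"rz":0}
    - {"x":-0.1,"y":2.4,"z":0,"rx":0,"ry":0,"rz":0}
    - {"x":-0.1,"y":2.8,"z":0,"rx":0,"ry":0,"rz":0}
    - {"x":-0.1,"y":3,"z":0,"rx":0,"ry":0,"rz":0}
    - {"x":-0.1,"y":3,"z":0,"rx":0,"ry":0,"rz":0}

```text
clock: 43.6
tool_pos: [481.7, -111.1, 317.0]
orientation: [2.302, 2.138, 0.0]
contact_force: [-1.0, 0.3, -2.0]
opening: 21.0
```

```bash
python3 - <<'E'
from h import *
import pickle
cs={n:camera(n) for n in("scene","side")}
a=cs["scene"]["img"][215:260,125:165];b=cs["side"]["img"][75:120,340:380]
cv2.imwrite("pics/e10.png",np.hstack([cv2.resize(i,None,fx=10,fy=10,interpolation=cv2.INTER_CUBIC) for i in(a,b)]))
print(np.round(pole(290,22),1), np.round(read_state()["contact_force"],1))
E
```

```text
[ 482.  -401.9  335.8] [ 0.1  0.3 -1.4]
```

View pics/e10.png

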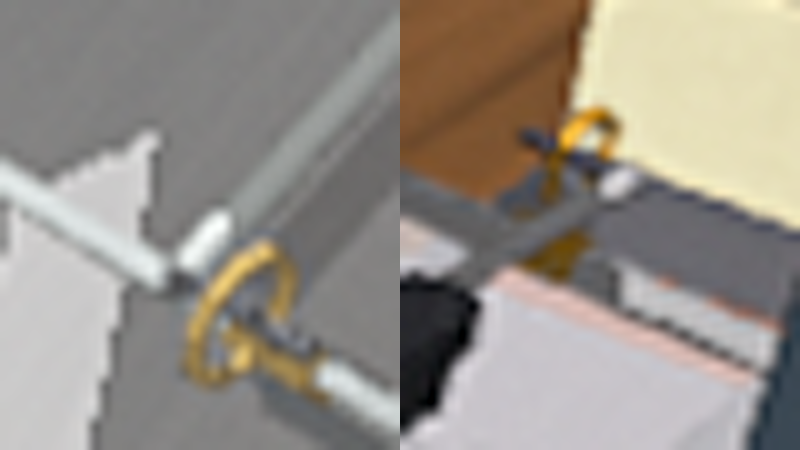

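The prong passes through the ring in both views: it crosses the loop at scene (250,310), and its tip emerges at side (525,135). Now I'll swing the cover down along its arc.

```bash
cat >> h.py <<'E'
def arc(t0,t1,n=8):
    "rows for the hook to follow the cover's arc, tool level"
    a=np.radians(BY);ex=np.array([np.cos(a),np.sin(a)]);ey=np.array([-ex[1],ex[0]])
    R=Ro.from_rotvec(read_state()["orientation"]).as_matrix();h=pole(290,22)
    for t in np.linspace(t0,t1,n+1)[1:]:
        g=np.append(BC+ey*(-113+246*np.cos(t))+ex*0.5,103+246*np.sin(t))
        print(round(t,3),np.round(R.T@(g-h)/10,1))
    by=(h[:2]-BC)@ey+113; bz=h[2]-103
    print("hook angle",round(np.arctan2(bz,by),3),"radius",round(np.hypot(bz,by),1),"bx",round((h[:2]-BC)@ex,1))
E
python3 - <<'E'
from h import *
arc(1.914,1.65)
E
```

```text
1.881 [ 0.8 -0.1 -0.1]
1.848 [ 1.6 -0.1 -0.4]
1.815 [ 2.4 -0.1 -0.6]
1.782 [ 3.2 -0.1 -0.8]
1.749 [ 4.  -0.1 -0.9]
1.716 [ 4.8 -0.1 -1.1]
1.683 [ 5.6 -0.1 -1.2]
1.65 [ 6.4 -0.1 -1.2]
hook angle 1.915 radius 247.3 bx 1.1
```

>>> arm_command:
  rows:
    - {"x":0.6,"y":0,"z":-0.1,"rx":0,"ry":0,"rz":0}
    - {"x":1.3,"y":0,"z":-0.3,"rx":0,"ry":0,"rz":0}
    - {"x":2.1,"y":0,"z":-0.5,"rx":0,"ry":0,"rz":0}
    - {"x":3,"y":0,"z":-0.7,"rx":0,"ry":0,"rz":0}
    - {"x":3.9,"y":0,"z":-0.9,"rx":0,"ry":0,"rz":0}
    - {"x":4.8,"y":0,"z":-1.1,"rx":0,"ry":0,"rz":0}
    - {"x":5.6,"y":0,"z":-1.2,"rx":0,"ry":0,"rz":0}
    - {"x":6.4,"y":0,"z":-1.2,"rx":0,"ry":0,"rz":0}
  newtons: 60

```text
clock: 44.5
tool_pos: [486.3, -46.5, 329.2]
orientation: [2.301, 2.138, 0.0]
contact_force: [-0.9, -1.2, -1.7]
opening: 21.1
```

```bash
python3 - <<'E'
from h import *
arc(1.65,1.35)
c=camera("scene");hsv=cv2.cvtColor(c["img"],cv2.COLOR_BGR2HSV)
E
```

```text
1.612 [ 0.8 -0.1 -0.1]
1.575 [ 1.8 -0.1 -0.1]
1.538 [ 2.7 -0.1 -0.1]
1.5 [ 3.6 -0.1 -0. ]
1.462 [ 4.5 -0.1  0. ]
1.425 [ 5.4 -0.1  0.2]
1.388 [ 6.3 -0.1  0.3]
1.35 [ 7.2 -0.1  0.5]
hook angle 1.646 radius 245.7 bx 1.1
```

>>> arm_command:
  rows:
    - {"x":0.8,"y":0,"z":-0.1,"rx":0,"ry":0,"rz":0}
    - {"x":1.8,"y":0,"z":-0.1,"rx":0,"ry":0,"rz":0}
    - {"x":2.7,"y":0,"z":-0.1,"rx":0,"ry":0,"rz":0}
    - {"x":3.6,"y":0,"z":0,"rx":0,"ry":0,"rz":0}
    - {"x":4.5,"y":0,"z":0,"rx":0,"ry":0,"rz":0}
    - {"x":5.4,"y":0,"z":0.2,"rx":0,"ry":0,"rz":0}
    - {"x":6.3,"y":0,"z":0.3,"rx":0,"ry":0,"rz":0}
    - {"x":7.2,"y":0,"z":0.5,"rx":0,"ry":0,"rz":0}

```text
clock: 45.35
tool_pos: [491.5, 27.1, 324.0]
orientation: [-2.301, -2.139, -0.001]
contact_force: [0.7, -1.2, -2.4]
opening: 21.3
```

```bash
python3 - <<'E'
from h import *
arc(1.35,1.05)
cs={n:camera(n) for n in("scene","side")}
im=[]
for n,c in cs.items():
    u,v,_=proj(c,pole(290,22));u,v=int(u),int(v);print(n,u,v)
    im.append(cv2.resize(c["img"][max(0,v-30):v+30,u-40:u+40],(400,300),interpolation=cv2.INTER_CUBIC))
cv2.imwrite("pics/e11.png",np.hstack(im))
E
```

```text
1.312 [ 0.8 -0.1  0.2]
1.275 [ 1.6 -0.1  0.4]
1.238 [ 2.5 -0.1  0.7]
1.2 [ 3.4 -0.1  1. ]
1.162 [ 4.2 -0.1  1.4]
1.125 [ 5.1 -0.1  1.8]
1.088 [ 5.9 -0.1  2.2]
1.05 [ 6.7 -0.1  2.6]
hook angle 1.344 radius 245.8 bx 1.1
scene 179 209
side 335 100
```

View pics/e11.png

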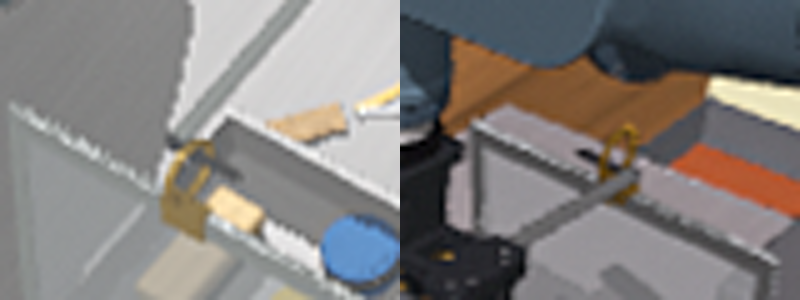

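The ring at (187,185) in the scene view and (620,160) in the side view is on the prong, and the cover is following.

>>> arm_command:
  rows:
    - {"x":0.8,"y":0,"z":0.2,"rx":0,"ry":0,"rz":0}
    - {"x":1.6,"y":0,"z":0.4,"rx":0,"ry":0,"rz":0}
    - {"x":2.5,"y":0,"z":0.7,"rx":0,"ry":0,"rz":0}
    - {"x":3.4,"y":0,"z":1,"rx":0,"ry":0,"rz":0}
    - {"x":4.2,"y":0,"z":1.4,"rx":0,"ry":0,"rz":0}
    - {"x":5.1,"y":0,"z":1.8,"rx":0,"ry":0,"rz":0}
    - {"x":5.9,"y":0,"z":2.2,"rx":0,"ry":0,"rz":0}
    - {"x":6.7,"y":0,"z":2.6,"rx":0,"ry":0,"rz":0}

```text
clock: 46.25
tool_pos: [496.1, 95.2, 297.3]
orientation: [-2.299, -2.14, -0.001]
contact_force: [0.4, -2.5, -1.8]
opening: 21.0
```

```bash
cat >> h.py <<'E'
def coverfit():
    "cover angle from brass pixels near the hook"
    for n in("scene","side"):
        c=camera(n);W=cloud(c);h=pole(290,22);hsv=cv2.cvtColor(c["img"],cv2.COLOR_BGR2HSV)
        m=(np.linalg.norm(W-h,axis=-1)<45)&(hsv[...,1]>110)&(abs(hsv[...,0].astype(int)-22)<10)
        if m.sum()>3: p=W[m];print(n,m.sum(),"brass rel hook",np.round(np.median(p,0)-h,1))
E
python3 - <<'E'
from h import *
arc(1.05,0.75); coverfit()
E
```

```text
1.012 [ 0.7 -0.1  0.4]
0.975 [ 1.5 -0.   0.9]
0.938 [ 2.2 -0.   1.4]
0.9 [ 2.9 -0.   2. ]
0.862 [ 3.7 -0.   2.6]
0.825 [ 4.3 -0.   3.2]
0.788 [ 5.  -0.   3.8]
0.75 [ 5.6 -0.   4.5]
hook angle 1.045 radius 245.9 bx 1.0
scene 13 brass rel hook [ -2.1 -22.7  12.7]
side 33 brass rel hook [ -5.5 -15.8  -1. ]
```

>>> arm_command:
  rows:
    - {"x":0.7,"y":0,"z":0.4,"rx":0,"ry":0,"rz":0}
    - {"x":1.5,"y":0,"z":0.9,"rx":0,"ry":0,"rz":0}
    - {"x":2.2,"y":0,"z":1.4,"rx":0,"ry":0,"rz":0}
    - {"x":2.9,"y":0,"z":2,"rx":0,"ry":0,"rz":0}
    - {"x":3.7,"y":0,"z":2.6,"rx":0,"ry":0,"rz":0}
    - {"x":4.3,"y":0,"z":3.2,"rx":0,"ry":0,"rz":0}
    - {"x":5,"y":0,"z":3.8,"rx":0,"ry":0,"rz":0}
    - {"x":5.6,"y":0,"z":4.5,"rx":0,"ry":0,"rz":0}

```text
clock: 47.15
tool_pos: [499.7, 152.2, 251.6]
orientation: [-2.296, -2.14, -0.0]
contact_force: [-0.4, -1.2, -1.1]
opening: 21.6
```

```bash
cat >> h.py <<'E'
def level():
    W=cloud(camera("wrist"));s=read_state();R=Ro.from_rotvec(s["orientation"]).as_matrix()
    q=((W.reshape(-1,3)-np.array(s["tool_pos"]))@R);q=q[np.isfinite(q).all(1)]
    q=q[(abs(q[:,1])<8)&(q[:,0]>35)&(q[:,0]<85)&(q[:,2]<-15)&(q[:,2]>-50)]
    k=np.polyfit(q[:,0],-q[:,2],1);print("handle n",len(q),"slope deg",round(np.degrees(np.arctan(k[0])),2),"axis at grip",round(k[1]-11,1),"y",np.median(q[:,1]).round(1))
E
python3 - <<'E'
from h import *
arc(.75,.46); coverfit(); level()
E
```

```text
0.714 [ 0.5 -0.   0.6]
0.678 [ 1.1 -0.   1.3]
0.641 [ 1.7 -0.   2. ]
0.605 [ 2.2 -0.   2.7]
0.569 [ 2.7 -0.   3.4]
0.532 [ 3.1 -0.   4.2]
0.496 [ 3.6 -0.   5. ]
0.46 [ 4.  -0.   5.8]
hook angle 0.746 radius 245.8 bx 0.7
scene 9 brass rel hook [ -1.4 -18.3  -6.4]
side 46 brass rel hook [ -4.9 -22.6  -6.5]
handle n 4718 slope deg 0.37 axis at grip 17.3 y -0.1
```

>>> arm_command:
  rows:
    - {"x":0.5,"y":0,"z":0.6,"rx":0,"ry":0,"rz":0}
    - {"x":1.1,"y":0,"z":1.3,"rx":0,"ry":0,"rz":0}
    - {"x":1.7,"y":0,"z":2,"rx":0,"ry":0,"rz":0}
    - {"x":2.2,"y":0,"z":2.7,"rx":0,"ry":0,"rz":0}
    - {"x":2.7,"y":0,"z":3.4,"rx":0,"ry":0,"rz":0}
    - {"x":3.1,"y":0,"z":4.2,"rx":0,"ry":0,"rz":0}
    - {"x":3.6,"y":0,"z":5,"rx":0,"ry":0,"rz":0}
    - {"x":4,"y":0,"z":5.8,"rx":0,"ry":0,"rz":0}

```text
clock: 48.1
tool_pos: [501.8, 192.5, 192.7]
orientation: [-2.295, -2.14, 0.001]
contact_force: [0.3, -1.0, -1.1]
opening: 21.6
```

```bash
python3 - <<'E'
from h import *
arc(.46,.2); coverfit(); level()
E
```

```text
0.428 [0.3 0.  0.6]
0.395 [0.6 0.  1.3]
0.363 [0.9 0.  2.1]
0.33 [1.2 0.1 2.8]
0.298 [1.4 0.1 3.6]
0.265 [1.6 0.1 4.3]
0.232 [1.8 0.1 5.1]
0.2 [2.  0.1 5.9]
hook angle 0.454 radius 245.8 bx 0.1
scene 7 brass rel hook [  2.3 -27.7   0.4]
side 59 brass rel hook [ -3.4 -18.2  -3.3]
handle n 4739 slope deg 0.35 axis at grip 17.2 y -0.2
```

>>> arm_command:
  rows:
    - {"x":0.3,"y":0,"z":0.6,"rx":0,"ry":0,"rz":0}
    - {"x":0.6,"y":0,"z":1.3,"rx":0,"ry":0,"rz":0}
    - {"x":0.9,"y":0,"z":2.1,"rx":0,"ry":0,"rz":0}
    - {"x":1.2,"y":0,"z":2.8,"rx":0,"ry":0,"rz":0}
    - {"x":1.4,"y":0.1,"z":3.6,"rx":0,"ry":0,"rz":0}
    - {"x":1.6,"y":0.1,"z":4.3,"rx":0,"ry":0,"rz":0}
    - {"x":1.8,"y":0.1,"z":5.1,"rx":0,"ry":0,"rz":0}
    - {"x":2,"y":0.1,"z":5.9,"rx":0,"ry":0,"rz":0}

```text
clock: 49.05
tool_pos: [503.5, 212.6, 133.0]
orientation: [-2.294, -2.14, 0.003]
contact_force: [0.0, -0.4, 0.4]
opening: 21.4
```

```bash
python3 - <<'E'
from h import *
arc(.2,-.055); coverfit(); level()
E
```

```text
0.168 [0.1 0.  0.7]
0.136 [0.3 0.  1.5]
0.104 [0.4 0.  2.2]
0.073 [0.4 0.  3. ]
0.041 [0.5 0.  3.8]
0.009 [0.5 0.  4.6]
-0.023 [0.5 0.  5.4]
-0.055 [0.4 0.  6.2]
hook angle 0.197 radius 245.9 bx 0.4
scene 7 brass rel hook [ -1.1 -20.3   9.7]
side 60 brass rel hook [ -4.4 -19.8   6.4]
handle n 4740 slope deg 0.39 axis at grip 17.2 y 0.2
```

>>> arm_command:
  rows:
    - {"x":0.1,"y":0,"z":0.6,"rx":0,"ry":0,"rz":0}
    - {"x":0.2,"y":0,"z":1.3,"rx":0,"ry":0,"rz":0}
    - {"x":0.3,"y":0,"z":2,"rx":0,"ry":0,"rz":0}
    - {"x":0.4,"y":0,"z":2.6,"rx":0,"ry":0,"rz":0}
    - {"x":0.4,"y":0,"z":3.2,"rx":0,"ry":0,"rz":0}
    - {"x":0.5,"y":0,"z":3.8,"rx":0,"ry":0,"rz":0}
    - {"x":0.5,"y":0,"z":4.3,"rx":0,"ry":0,"rz":0}
    - {"x":0.5,"y":0,"z":4.8,"rx":0,"ry":0,"rz":0}

```text
clock: 50.0
tool_pos: [503.0, 217.8, 84.5]
orientation: [-2.293, -2.139, 0.004]
contact_force: [-0.3, -0.1, -1.4]
opening: 21.8
```

```bash
cat >> h.py <<'E'
def sheet():
    "height of the cover's edge frame in the scene/side views, in bin frame"
    a=np.radians(BY);ex=np.array([np.cos(a),np.sin(a)]);ey=np.array([-ex[1],ex[0]])
    for n in("scene","side"):
        W=cloud(camera(n)).reshape(-1,3);W=W[np.isfinite(W).all(1)];x=(W[:,:2]-BC)@ex;y=(W[:,:2]-BC)@ey
        for lo,hi in((85,112),):
            m=(abs(x)<130)&(abs(x)>30)&(y>lo)&(y<hi)&(W[:,2]>80)&(W[:,2]<200)
            print(n,m.sum(),"z pct",np.round(np.percentile(W[m,2],[5,50,95]),1) if m.sum() else None)
E
python3 - <<'E'
from h import *
arc(.0,-.055,4); coverfit(); level(); sheet(); s=read_state();print(np.round(s["contact_force"],1),np.round(s["wrist_torque"],2))
E
```

```text
-0.014 [-0.   0.1  0.3]
-0.028 [-0.   0.1  0.6]
-0.041 [-0.1  0.1  1. ]
-0.055 [-0.1  0.1  1.3]
hook angle -0.002 radius 246.3 bx -0.4
side 56 brass rel hook [ -3.2 -21.7  13.5]
handle n 4730 slope deg 0.24 axis at grip 17.4 y -0.1
scene 141 z pct [108.4 112.8 117.4]
side 278 z pct [ 81.4 101.3 115. ]
[ 0.5  0.8 -1.6] [-0.02 -0.09  0.03]
```

>>> arm_command:
  rows:
    - {"x":0,"y":0,"z":0.2,"rx":0,"ry":0,"rz":0}
    - {"x":0,"y":0,"z":0.4,"rx":0,"ry":0,"rz":0}
    - {"x":0,"y":0,"z":0.6,"rx":0,"ry":0,"rz":0}
    - {"x":0,"y":0,"z":0.8,"rx":0,"ry":0,"rz":0}
    - {"x":0,"y":0,"z":1,"rx":0,"ry":0,"rz":0}
    - {"x":0,"y":0,"z":1.2,"rx":0,"ry":0,"rz":0}
    - {"x":0,"y":0,"z":1.3,"rx":0,"ry":0,"rz":0}
    - {"x":0,"y":0,"z":1.3,"rx":0,"ry":0,"rz":0}

```text
clock: 51.05
tool_pos: [503.0, 217.7, 71.9]
orientation: [-2.293, -2.139, 0.004]
contact_force: [-0.0, -0.5, -0.6]
opening: 21.3
```

```bash
python3 - <<'E'
from h import *
coverfit(); level(); sheet(); s=read_state();print(np.round(s["contact_force"],1),np.round(s["wrist_torque"],2),np.round(pole(290,22),1))
E
```

```text
side 59 brass rel hook [ -3.9 -20.8  17.8]
handle n 4689 slope deg -0.42 axis at grip 17.8 y 0.2
scene 139 z pct [100.5 105.6 112.1]
side 253 z pct [ 82.8 100.1 107.6]
[ 1.1 -1.2 -1.6] [-0.35 -0.1   0.04] [505.1 -73.1  90.2]
```

>>> arm_command:
  rows:
    - {"x":0,"y":0,"z":0.1,"rx":0,"ry":0,"rz":0}
    - {"x":0,"y":0,"z":0.2,"rx":0,"ry":0,"rz":0}
    - {"x":0,"y":0,"z":0.3,"rx":0,"ry":0,"rz":0}
    - {"x":0,"y":0,"z":0.4,"rx":0,"ry":0,"rz":0}
    - {"x":0,"y":0,"z":0.4,"rx":0,"ry":0,"rz":0}
    - {"x":0,"y":0,"z":0.4,"rx":0,"ry":0,"rz":0}
    - {"x":0,"y":0,"z":0.4,"rx":0,"ry":0,"rz":0}
    - {"x":0,"y":0,"z":0.4,"rx":0,"ry":0,"rz":0}

```text
clock: 52.1
tool_pos: [503.2, 217.8, 68.2]
orientation: [-2.293, -2.14, 0.004]
contact_force: [0.5, -0.7, -0.6]
opening: 21.3
```

```bash
python3 - <<'E'
from h import *
coverfit(); level(); sheet(); s=read_state();print(np.round(s["contact_force"],1),np.round(s["wrist_torque"],2),np.round(pole(290,22),1))
c=snap("scene","s12",(120,150,270,270),5)
E
```

```text
side 55 brass rel hook [ -3.7 -16.8  20.3]
handle n 4642 slope deg -1.18 axis at grip 17.9 y -0.2
scene 148 z pct [100.  105.8 110.8]
side 250 z pct [ 82.2  99.8 107.9]
[-1.4 -1.6  0.9] [-0.55 -0.11 -0.01] [505.1 -73.1  86.2]
```

View pics/s12.png

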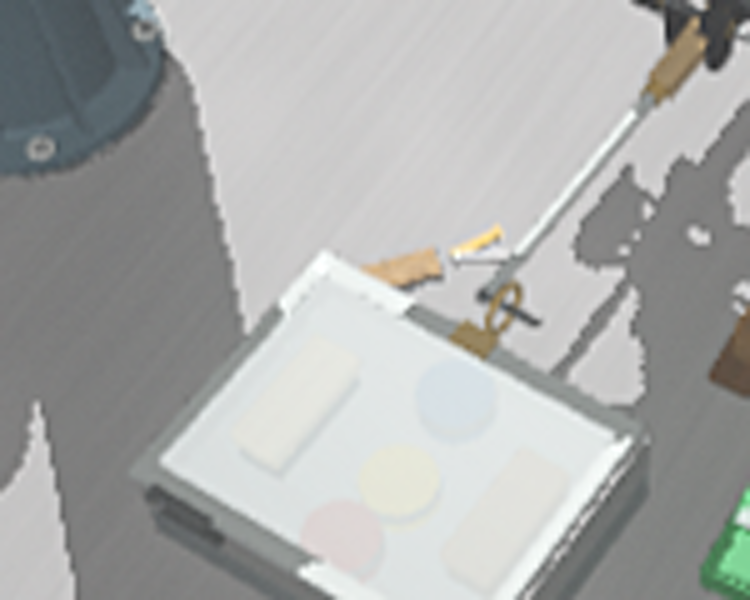

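The cover looks shut: the frame sits flush on the rim, its top at 105.8 mm against an expected 106, and it stayed there when I pushed further. The prong is still in the ring at (505,308). I'll ease off, centre the prong and withdraw it.

>>> arm_command:
  rows:
    - {"x":0,"y":0,"z":-0.3,"rx":0,"ry":0,"rz":0}
    - {"x":0,"y":0,"z":-0.6,"rx":0,"ry":0,"rz":0}
    - {"x":0,"y":0,"z":-0.9,"rx":0,"ry":0,"rz":0}
    - {"x":0,"y":0,"z":-1.2,"rx":0,"ry":0,"rz":0}
    - {"x":0,"y":0,"z":-1.4,"rx":0,"ry":0,"rz":0}
    - {"x":0,"y":0,"z":-1.4,"rx":0,"ry":0,"rz":0}
    - {"x":0,"y":0,"z":-1.4,"rx":0,"ry":0,"rz":0}
    - {"x":0,"y":0,"z":-1.4,"rx":0,"ry":0,"rz":0}

```text
clock: 53.2
tool_pos: [503.0, 217.8, 82.0]
orientation: [-2.293, -2.139, 0.004]
contact_force: [0.6, -0.7, -1.7]
opening: 21.4
```

```bash
python3 - <<'E'
from h import *
coverfit(); level(); sheet(); s=read_state();print(np.round(s["contact_force"],1),np.round(s["wrist_torque"],2),np.round(pole(290,22),1))
c=camera("side");W=cloud(c);h=pole(290,22);hsv=cv2.cvtColor(c["img"],cv2.COLOR_BGR2HSV)
m=(np.linalg.norm(W-h,axis=-1)<40)&(W[...,1]>h[1]-16)&(hsv[...,1]>110)&(abs(hsv[...,0].astype(int)-22)<10)
print(m.sum(),np.round(np.percentile(W[m],[3,50,97],0),1).tolist())
E
```

```text
side 64 brass rel hook [ -3.8 -23.3   8.4]
handle n 4746 slope deg 0.38 axis at grip 17.9 y 0.2
scene 141 z pct [ 99.8 105.6 110.1]
side 261 z pct [ 82.3 100.2 107.5]
[-0.6 -1.4 -1.6] [ 0.03 -0.11 -0.01] [505.1 -73.1 100.1]
27 [[497.7, -86.8, 84.4], [501.5, -66.8, 105.9], [505.2, -56.0, 121.9]]
```

>>> arm_command:
  rows:
    - {"x":0,"y":0,"z":-0.2,"rx":0,"ry":0,"rz":0}
    - {"x":-0.1,"y":0,"z":-0.4,"rx":0,"ry":0,"rz":0}
    - {"x":-0.1,"y":0,"z":-0.4,"rx":0,"ry":0,"rz":0}
    - {"x":-0.1,"y":-0.8,"z":-0.4,"rx":0,"ry":0,"rz":0}
    - {"x":-0.1,"y":-1.8,"z":-0.4,"rx":0,"ry":0,"rz":0}
    - {"x":-0.1,"y":-2.8,"z":-0.4,"rx":0,"ry":0,"rz":0}
    - {"x":-0.1,"y":-3.8,"z":-0.4,"rx":0,"ry":0,"rz":0}
    - {"x":-0.1,"y":-4.8,"z":-0.4,"rx":0,"ry":0,"rz":0}

```text
clock: 54.3
tool_pos: [454.0, 220.2, 86.3]
orientation: [-2.293, -2.139, 0.004]
contact_force: [0.3, 0.3, -1.0]
opening: 21.1
```

```bash
python3 - <<'E'
from h import *
sheet();s=read_state();print(np.round(s["contact_force"],1),np.round(s["wrist_torque"],2),np.round(pole(290,44),1))
plan((454,260,200,88),(661.2,191.1,170,90.7),(661.2,191.1,60,90.7),(661.2,191.1,36.9,90.7))
E
```

```text
scene 146 z pct [100.9 105.8 110.2]
side 199 z pct [ 83.3  99.9 108. ]
[-0.3  0.1 -0.7] [ 0.   -0.09  0.01] [477.6 -72.1 104.1]
(454, 260, 200, 88) shift cm [  3.99  -0.29 -11.38] turn [-0.4 -0.1 -1.9] len 121
(661.2, 191.1, 170, 90.7) shift cm [-6.16 20.95  3.  ] turn [ 0.   0.  -2.7] len 220
(661.2, 191.1, 60, 90.7) shift cm [ 0.  0. 11.] turn [0. 0. 0.] len 110
(661.2, 191.1, 36.9, 90.7) shift cm [0.   0.   2.31] turn [0. 0. 0.] len 23
```

>>> arm_command:
  rows:
    - {"x":1,"y":0,"z":-1,"rx":0,"ry":0,"rz":0}
    - {"x":2.5,"y":0,"z":-2.5,"rx":0,"ry":0,"rz":0}
    - {"x":4,"y":0,"z":-4.5,"rx":0,"ry":0,"rz":0}
    - {"x":4,"y":0,"z":-6.5,"rx":0,"ry":0,"rz":0}
    - {"x":4,"y":0,"z":-8.5,"rx":0,"ry":0,"rz":0}
    - {"x":4,"y":0,"z":-10.5,"rx":-0.2,"ry":0,"rz":-1}
    - {"x":4,"y":0,"z":-11.4,"rx":-0.4,"ry":0,"rz":-1.9}
    - {"x":4,"y":0,"z":-11.4,"rx":-0.4,"ry":-0.1,"rz":-1.9}

```text
clock: 55.2
tool_pos: [458.1, 260.6, 202.2]
orientation: [2.259, 2.181, 0.005]
contact_force: [-0.7, -0.3, -1.3]
opening: 21.2
```

>>> arm_command:
  rows:
    - {"x":-0.8,"y":2,"z":0,"rx":0,"ry":0,"rz":0}
    - {"x":-1.8,"y":5.5,"z":0,"rx":0,"ry":0,"rz":-0.5}
    - {"x":-2.9,"y":9.5,"z":0.5,"rx":0,"ry":0,"rz":-1}
    - {"x":-4,"y":13.5,"z":1,"rx":0,"ry":0,"rz":-1.5}
    - {"x":-5,"y":17,"z":1.8,"rx":0,"ry":0,"rz":-2}
    - {"x":-5.8,"y":19.7,"z":2.5,"rx":0,"ry":0,"rz":-2.5}
    - {"x":-6.2,"y":20.9,"z":3,"rx":0,"ry":0,"rz":-2.7}
    - {"x":-6.2,"y":20.9,"z":3,"rx":0,"ry":0,"rz":-2.7}

```text
clock: 56.0
tool_pos: [664.7, 190.5, 170.2]
orientation: [-2.21, -2.233, -0.001]
contact_force: [-0.5, -0.7, -1.8]
opening: 21.2
```

```bash
python3 - <<'E'
from h import *
level()
plan((661.2,191.1,75,90.7))
E
```

```text
handle n 4765 slope deg 0.39 axis at grip 17.0 y 0.1
(661.2, 191.1, 75, 90.7) shift cm [-0.02 -0.28  9.61] turn [ 0.  -0.1 -0.1] len 96
```

>>> arm_command:
  rows:
    - {"x":0,"y":-0.2,"z":1.5,"rx":0,"ry":0,"rz":0}
    - {"x":0,"y":-0.3,"z":3.5,"rx":0,"ry":0,"rz":0}
    - {"x":0,"y":-0.3,"z":5.5,"rx":0,"ry":0,"rz":0}
    - {"x":0,"y":-0.3,"z":7.5,"rx":0,"ry":0,"rz":0}
    - {"x":0,"y":-0.3,"z":9,"rx":0,"ry":0,"rz":0}
    - {"x":0,"y":-0.3,"z":9.6,"rx":0,"ry":0,"rz":0}
    - {"x":0,"y":-0.3,"z":9.6,"rx":0,"ry":0,"rz":0}
    - {"x":0,"y":-0.3,"z":9.6,"rx":0,"ry":0,"rz":0}

```text
clock: 56.85
tool_pos: [661.3, 191.6, 75.9]
orientation: [2.208, 2.234, 0.003]
contact_force: [0.4, -0.1, -1.7]
opening: 21.2
```

```bash
python3 - <<'E'
from h import *
for i in range(3): plan((661.2,191.1,37,90.7))
E
```

```text
(661.2, 191.1, 37, 90.7) shift cm [-0.06 -0.02  3.89] turn [ 0.1 -0.1 -0. ] len 39
(661.2, 191.1, 37, 90.7) shift cm [-0.06 -0.02  3.89] turn [ 0.1 -0.1 -0. ] len 39
(661.2, 191.1, 37, 90.7) shift cm [-0.06 -0.02  3.89] turn [ 0.1 -0.1 -0. ] len 39
```

>>> arm_command:
  rows:
    - {"x":0,"y":0,"z":0.6,"rx":0,"ry":0,"rz":0}
    - {"x":-0.1,"y":0,"z":1.3,"rx":0,"ry":0,"rz":0}
    - {"x":-0.1,"y":0,"z":2,"rx":0,"ry":0,"rz":0}
    - {"x":-0.1,"y":0,"z":2.7,"rx":0,"ry":0,"rz":0}
    - {"x":-0.1,"y":0,"z":3.3,"rx":0,"ry":0,"rz":0}
    - {"x":-0.1,"y":0,"z":3.7,"rx":0,"ry":0,"rz":0}
    - {"x":-0.1,"y":0,"z":3.9,"rx":0,"ry":0,"rz":0}
    - {"x":-0.1,"y":0,"z":3.9,"rx":0,"ry":0,"rz":0}

```text
clock: 57.65
tool_pos: [661.5, 190.7, 37.0]
orientation: [2.208, 2.234, 0.003]
contact_force: [1.4, -0.1, -2.5]
opening: 21.3
```

```bash
python3 - <<'E'
from h import *
level();s=read_state();print(np.round(s["tool_pos"],1),np.round(s["contact_force"],1),np.round(s["wrist_torque"],2))
E
```

```text
handle n 4716 slope deg 0.21 axis at grip 17.7 y 0.0
[661.7 190.7  37.1] [-1.1  0.2 -0.8] [ 0.01 -0.11 -0.08]
```

>>> arm_command:
  rows:
    - {"x":0,"y":0,"z":0,"rx":0,"ry":0,"rz":0}
    - {"x":0,"y":0,"z":0,"rx":0,"ry":0,"rz":0}
    - {"x":0,"y":0,"z":0,"rx":0,"ry":0,"rz":0}
    - {"x":0,"y":0,"z":0,"rx":0,"ry":0,"rz":0}
    - {"x":0,"y":0,"z":0,"rx":0,"ry":0,"rz":0}
    - {"x":0,"y":0,"z":0,"rx":0,"ry":0,"rz":0}
    - {"x":0,"y":0,"z":0,"rx":0,"ry":0,"rz":0}
    - {"x":0,"y":0,"z":0,"rx":0,"ry":0,"rz":0}
  jaw: 80

```text
clock: 58.5
tool_pos: [661.6, 190.7, 37.1]
orientation: [2.208, 2.234, 0.004]
contact_force: [0.3, 0.8, 0.4]
opening: 60.5
```

>>> arm_command:
  rows:
    - {"x":0,"y":0,"z":-1,"rx":0,"ry":0,"rz":0}
    - {"x":0,"y":0,"z":-3,"rx":0,"ry":0,"rz":0}
    - {"x":0,"y":0,"z":-6,"rx":0,"ry":0,"rz":0}
    - {"x":0,"y":0,"z":-10,"rx":0,"ry":0,"rz":0}
    - {"x":0,"y":0,"z":-14,"rx":0,"ry":0,"rz":0}
    - {"x":0,"y":0,"z":-18,"rx":0,"ry":0,"rz":0}
    - {"x":-2,"y":-3,"z":-22,"rx":0,"ry":0,"rz":0}
    - {"x":-4,"y":-6,"z":-25,"rx":0,"ry":0,"rz":0}

```text
clock: 59.3
tool_pos: [602.0, 150.0, 289.2]
orientation: [2.206, 2.234, 0.007]
contact_force: [0.6, -0.2, -0.4]
opening: 60.1
```

>>> arm_command:
  rows:
    - {"x":0,"y":-3,"z":0,"rx":0,"ry":0,"rz":0}
    - {"x":0,"y":-6,"z":0,"rx":0,"ry":0,"rz":0}
    - {"x":0,"y":-9,"z":0,"rx":0,"ry":0,"rz":0}
    - {"x":0,"y":-11,"z":0,"rx":0,"ry":0,"rz":0}
    - {"x":0,"y":-12,"z":0,"rx":0,"ry":0,"rz":0}
    - {"x":0,"y":-12,"z":0,"rx":0,"ry":0,"rz":0}
    - {"x":0,"y":-12,"z":0,"rx":0,"ry":0,"rz":0}
    - {"x":0,"y":-12,"z":0,"rx":0,"ry":0,"rz":0}

```text
clock: 60.1
tool_pos: [482.8, 148.4, 288.8]
orientation: [2.206, 2.233, 0.007]
contact_force: [0.5, 0.0, 0.4]
opening: 60.6
```

```bash
python3 - <<'E'
from h import *
sheet()
c=camera("wrist");W=cloud(c);P=W.reshape(-1,3);P=P[np.isfinite(P).all(1)&(abs(P[:,0]-660)<40)]
for lo,hi,ya,yb in((63,69,135,300),(57,64,-70,75)):
    q=P[(P[:,2]>lo)&(P[:,2]<hi)&(P[:,1]>ya)&(P[:,1]<yb)]
    if len(q)>20: print(len(q),np.round(np.percentile(q[:,1],[1,99])),np.polyfit(q[:,1],q[:,0],1))
s=camera("scene");cv2.imwrite("pics/f.png",cv2.resize(s["img"][80:320,90:410],(800,600),interpolation=cv2.INTER_CUBIC))
print(np.round(read_state()["tool_pos"]))
E
```

```text
scene 140 z pct [ 99.9 105.2 111.3]
side 270 z pct [ 81.9 100.2 107.9]
2124 [137. 281.] [-1.30830693e-02  6.62785274e+02]
503 [-33.  74.] [-5.7040036e-03  6.6225524e+02]
[482. 148. 288.]
```

View pics/f.png

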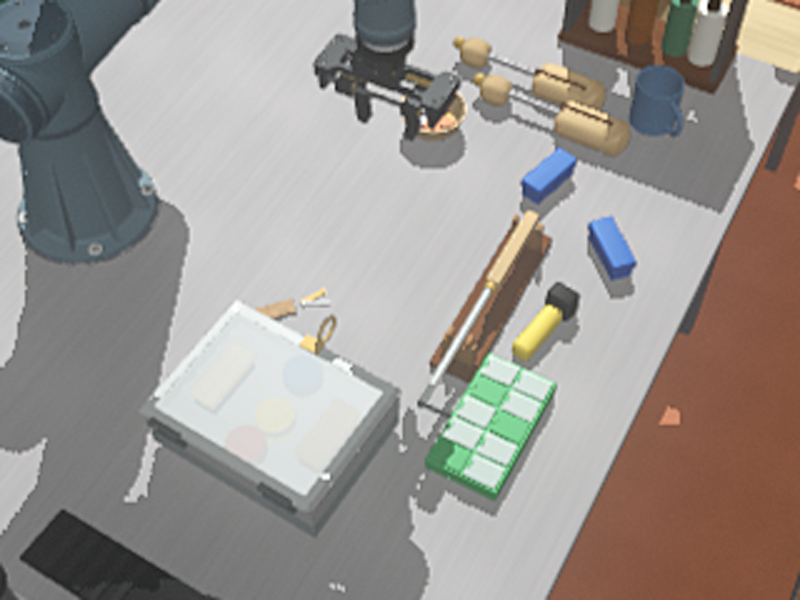

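The cover is shut at (275,415), the ring is free at (325,330), the pole lies in its cradle from (525,230) to (430,400), and the bystanders are in place. One last check that the cover is flat, then I'll hand in.

```bash
python3 - <<'E'
from h import *
a=np.radians(BY);ex=np.array([np.cos(a),np.sin(a)]);ey=np.array([-ex[1],ex[0]])
W=cloud(camera("scene")).reshape(-1,3);W=W[np.isfinite(W).all(1)];x=(W[:,:2]-BC)@ex;y=(W[:,:2]-BC)@ey
m=(abs(x)<120)&(abs(y)<95)&(W[:,2]>97)&(W[:,2]<125)
k=np.polyfit(y[m],W[m,2],1);print(m.sum(),"cover slope rad",k)
if k[0]<0.03: hand_in();print("handed in",read_state()["clock"])
E
```

```text
3423 cover slope rad [1.09741675e-03 1.05439490e+02]
the job is handed in; nothing more can be done
the job is handed in; nothing more can be done
```

I put the boot-care kit away, shut the cover with the pole and handed the job in at about 60 s on the robot's clock, against the 210 s limit.

- **Kit:** All five items were out. The three tins and two brushes now lie side by side on the tub floor. I left both blue look-alikes alone.
- **Rim sweep:** I drew the pole's shaft level from the near end to past the far end, with its underside about 1–2 mm above the rim. The force readings stayed at noise level, so nothing stuck up, but the shaft did not touch the rim itself.
- **Cover:** I hooked the eye and swung the cover down with the prong in the ring. Once it stopped, pushing 4 mm further only flexed the pole. After I unhooked, its measured tilt was 0.001 rad and its height 105.4 mm, against about 106 mm expected when shut.
- **Pole and counter:** The pole is back in its cradle within about 1 mm of where it started. The last picture showed the bystanders in view unmoved and the robot touching nothing; I did not measure them again.

No check failed. The scene camera read about 5–8 mm off the wrist camera at the counter, so I positioned by the wrist camera and used the scene camera for relative checks and the final cover-height and tilt readings.

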